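# Charge the dry case and put the harmonica away

## Robot

A 7-joint arm with a two-finger parallel gripper is mounted at the origin on the work surface. World frame = base frame: x ahead of the robot, y to its left, z up, the work surface at z = 0. Lengths are in mm, angles in rad, forces in N, time in s.
With the tool pointing down it reaches from about 400 to 850 mm from the base axis. Payload 10.4 kg.
Tool frame: the origin (TCP) lies at the very end of the fingers, on their centre line; the grasp point (between the pads) lies 19 mm behind it (env.pinch_z is the distance from the TCP to the grasp point, in mm); z points along the fingers, y is the line along which they close (so a half turn about z gives the same grasp; the last joint's range is limited). The gripper opens to 87 mm and grips with 3 to 60 N. Pads are 19 mm wide; open, the fingers measure 117 mm over their backs; the gripper's body (75 mm by 190 mm) begins 51 mm behind the grasp point.
Start: joints at [1.272, 0.332, -0.065, 1.46, 0.022, 1.35, -0.088], TCP at [170.219, -601.396, 222.576] pointing down, gripper open.
Joint ranges: [-2.6, 2.6], [-0.5, 2.12], [-1.47, 1.34], [0.16, 2.42], [-1.27, 4.41], [0.06, 2.06], [-2.6, 2.6]. Speed limits (rad/s): [2.22, 2.22, 2.79, 2.79, 3.14, 3.14, 3.14].

## Interface

Orientations are given as a 3x3 rotation matrix whose columns are the frame's x, y, z axes.
In Python, from plant import env, get_image, camera_info, masks_of, landmark_of gives the robot as it stands. The module is installed in compiled form; this text tells all that it offers.
- The arm moves only by the tool play_rows, never from a script. Its argument "series" is a list of rows, each an object of numbers: "dx", "dy", "dz": the shift along the tool's x, y, z in units of 15 cm (1.0 is 15 cm); "wx", "wy", "wz": the turn, a rotation vector about the tool's x, y, z in units of 90 degrees (1.0 is 90 degrees); "gripper": the opening in per cent of the stroke, from 0 (shut) to 100 (fully open). A call has 1 to 10 rows; each row shifts and turns the commanded pose from where the row before left it, along the tool's axes as they then stand; what a row does not reach is not made up. A row lasts 1/8 s, in which the tool goes at most 62.5 mm and 10.7 degrees, less where a joint would pass 70% of its speed; a pose out of reach is approached as far as the arm can. A call with a number of a shift or a turn outside -1 to 1 is refused whole. A call with a gripper value outside its range is refused whole. The fingers move at their own pace and stop on an object; "newtons" is the grip in N (left out, the last holds). Time passes only in rows, so rows that do not move let the fingers close. It gives the time, the measured TCP pose, the force, the opening and the grip force at its end, in the units of the state.
- env.state(): the state, without advancing time (a new reading comes with each control period).
- get_image(name): name is "scene" or "top" or "wrist"; returns (picture, depth): 384x512x3 uint8, red, green, blue; 384x512 float32, mm along the optical axis (not along the pixel's ray), 0 where there is no reading.
- camera_info(name): a dict with "fx", "fy", "cx", "cy" (pixels), "D" ([k1, k2, p1, p2, k3] as OpenCV has them; the pictures are not rectified), "world_from_camera" (4x4, takes a point from camera to world coordinates); the wrist camera has in their place "hand_eye" (4x4, takes a point from camera to tool coordinates, whose origin is the TCP and whose axes are the flange's). Camera axes: x right, y up, looking along -z (the intrinsics and any distortion apply to the point x, -y, -z); pixel columns grow to the right and rows downward; lengths in mm; the calibration is good to about 2 mm. A picture is of the moment at which its call begins: read the wrist's pose just before it. camera_info takes no time and is no camera call.
- env.hand_in(): hands the job in; it is judged then, once.
Trained networks look in the newest picture that a camera, given by its name, has taken for a name from the list of things; names that differ only in an ending like _2 or _b are one class to them, and where a whole thing is asked for, a point or a joint stands for the part that bears it (a point fixed in the world has none). Each returns a list of dicts, best first, with "conf" (0 to 1); they miss things now and then, are a little off and sometimes report something else, mostly with a low value. They report only what shows in the picture. A call takes as long as a camera call. They do not tell look-alikes from the thing itself.
- masks_of(camera, label): "mask" (384x512 bool, what is visible of it) and "position" ([column, row] in pixels, amid what is visible of it).
- landmark_of(camera, label): "position" ([column, row] in pixels: a listed point, or the origin of a listed thing).
The state is a dict: "clock": time; "joints": joint angles; "joint_vel": joint speeds; "joint_torque": joint torques, N m; "ee_pos": TCP position; "orientation": TCP orientation; "wrist_force": force on the tool from outside, world axes, zero at the start; "moment": the same for the moment, N m; "grip_width": finger opening in mm; "finger_force": force on a finger pad.
Only numpy, scipy, OpenCV 4.12 (cv2) and the standard library are available. Lean on these libraries where they do the work, as an engineer would, in place of code of your own. Each camera call takes 0.05 s, during which the arm holds its last target. There are 200 camera calls.

## Task

Get the dry case ready and put the harmonica away in it: shake all the clay drying stones out of the shaker (do not pick them out of it by hand) evenly over the white tray, so that each of its three fields gets its share and at least two; put right by hand any that go astray. Lay the harmonica flat in the blue-lined bay, stand the shaker back upright on its white coaster, then close the lid, press it until the catch snaps, tug the lid gently by its pull and hold the tug for a moment to check that the catch holds, pressing again if it gives. Leave the lid fully shut and the other things on the shelf where they are.

Things in the scene. Friction and masses are not known exactly. Their poses are not given: they have to be found in the camera images.
- case: fixed dark wooden case 178 (x) x 232 (y) x 38, walls 5; origin: centre of underside; +x to its hinge side, away from the robot. Blue-lined front bay: x -84 to 0, y +-111, floor z 13. Divider x 0 to 4, top z 22. White tray: x 4 to 84, y +-111, floor z 5 (33 clear below the shut lid), parted by two blue ridges (y +-37, 3 wide, top z 11) into three fields along y.
- field0 (a point): centre of the floor of the tray's field on the +y side (field 80 in x by about 73 in y); axes of the case
- field1 (a point): centre of the floor of the tray's middle field
- field2 (a point): centre of the floor of the tray's field on the -y side
- lid_angle (a joint): lid angle, rad: 0 shut, 1.70 to 1.85 standing open (stop 1.90). Stays put near upright; pushed below about 1.2 it falls softly towards the robot and rests ajar on the catch, at about 0.06. About 7 to 10 N down on the pull snaps it under the sprung catch, to 0. Once caught the front edge has some 2 mm of play (to 0.013) and it holds a 5 N tug; about 10 N pulls it out again.
- case_lid: clear lid with a wooden pull; origin at the middle of its hinge line, on the case at x 89, z 41; y along the hinge as the case's y, -x from the hinge to the front edge, z out of its outer face (up when shut). Plate 6 thick (z -3 to 3), 190 long, 232 wide, brass tongue below the middle of its front edge
- lid_pull (a point): middle of the top of the pull, a wooden bar on the lid's outer face: 12 (x) x 60 (y) x 28 tall (z), 165 from the hinge; axes of the lid. When the lid is shut the plate's top is 44 and the pull's top 72 above the shelf
- coaster: white ceramic coaster, fixed slab 170 (x) x 100 (y) x 6, origin at the centre of its underside
- shaker: aluminium trough 124 (x) x 52 (y), open on top and at its mouth, the +x end (lip at x 62); floor 4, walls 3 thick to z 32; origin: centre of underside; 150 to 230 g empty. Orange handle plate across its middle: 14 in x, 52 in y, z 32 to 76; take by its x faces from above; stones pass under it. Slick: stones slide at a tilt of about 16 to 23 degrees, less when shaken.
- harmonica: silver harmonica, 100 (x) x 26 (y) x 20 high, origin at the centre of its underside, 95 to 160 g
- tuner: turquoise clip tuner, bystander, 68 x 30 x 22
- pick_box: wooden pick box with a sliding lid, bystander, 94 x 60 x 39
- mug: blue mug, bystander, 80 wide, 95 high
- capo: dark capo, bystander, 75 x 35 x 12
- stone0: terracotta clay drying stone, rounded block 17 x 17 x 13, 12 g, origin at the centre of its underside; starts in the shaker, or is absent
- stone1: terracotta clay drying stone, rounded block 17 x 17 x 13, 12 g, origin at the centre of its underside; starts in the shaker, or is absent
- stone2: terracotta clay drying stone, rounded block 17 x 17 x 13, 12 g, origin at the centre of its underside; starts in the shaker, or is absent
- stone3: terracotta clay drying stone, rounded block 17 x 17 x 13, 12 g, origin at the centre of its underside; starts in the shaker, or is absent
- stone4: terracotta clay drying stone, rounded block 17 x 17 x 13, 12 g, origin at the centre of its underside; starts in the shaker, or is absent
- stone5: terracotta clay drying stone, rounded block 17 x 17 x 13, 12 g, origin at the centre of its underside; starts in the shaker, or is absent
- stone6: terracotta clay drying stone, rounded block 17 x 17 x 13, 12 g, origin at the centre of its underside; starts in the shaker, or is absent
- stone7: terracotta clay drying stone, rounded block 17 x 17 x 13, 12 g, origin at the centre of its underside; starts in the shaker, or is absent
- stone8: terracotta clay drying stone, rounded block 17 x 17 x 13, 12 g, origin at the centre of its underside; starts in the shaker, or is absent
- stone9: terracotta clay drying stone, rounded block 17 x 17 x 13, 12 g, origin at the centre of its underside; starts in the shaker, or is absent
There are look-alikes about, which are no part of the job. Several things look just like the coaster: the one meant starts farthest from the robot's base.

How it is judged:
By the outcome, as a careful person would: the job done as asked, in the order asked, and still so for the second after the job is handed in, with the robot touching nothing.
Of stone0, stone1, stone2, stone3, stone4, stone5, stone6, stone7, stone8, stone9 only 7 to 10 are there at a start; the rules pass over those that are not, and their reading is None.
At some moment in a run one of harmonica, shaker may be knocked a few centimetres aside while the robot is not near it.
It also fails if it takes over 210 s, if anything falls off the work surface, if the arm or the gripper's body presses on something with over 40 N, if the wrist force passes 120 N, or if a joint passes its speed limit or range.

## Working session

There is one attempt and no reset: what is moved stays moved. The work goes in short steps, Python scripts to look and compute and a tool call to move; the robot and the scene stay as the last step left them, time stands still between calls to the robot, and variables do not carry over. Pictures are saved under pics/ and viewed, at most 14 in all, crops included, and the job is handed in when it is done.

Besides the shell and the picture viewer there is one more tool, called after "Emit:" as name(argument=value, ...) on one line, values as JSON. play_rows: Moves the arm, as the interface text tells. Shifts and turns lie within -1 to 1; 1 stands for 15 cm of shift or 90 degrees of turn. Its arguments: {"type":"object","properties":{"series":{"type":"array"},"newtons":{"type":"number"}},"required":["series"]}

```bash
mkdir -p pics
cat > h.py <<'E'
from plant import env, get_image, camera_info, masks_of, landmark_of
import numpy as np, cv2
def T_of(cam):
    ci=camera_info(cam)
    if 'world_from_camera' in ci: return ci,np.array(ci['world_from_camera'])
    s=env.state(); T=np.eye(4); T[:3,:3]=s['orientation']; T[:3,3]=s['ee_pos']
    return ci,T@np.array(ci['hand_eye'])
def rays(ci,px):
    K=np.array([[ci['fx'],0,ci['cx']],[0,ci['fy'],ci['cy']],[0,0,1.]])
    n=cv2.undistortPoints(np.array(px,float).reshape(-1,1,2),K,np.array(ci['D'],float)).reshape(-1,2)
    return np.c_[n[:,0],-n[:,1],-np.ones(len(n))]
def cloud(cam,depth,mask,TT=None):
    ci,T=TT or T_of(cam)
    v,u=np.nonzero(mask&(depth>0)); d=depth[v,u]
    P=rays(ci,np.c_[u,v])*d[:,None]
    return P@T[:3,:3].T+T[:3,3]
def onplane(cam,px,z,TT=None):
    ci,T=TT or T_of(cam); r=rays(ci,[px])[0]@T[:3,:3].T; o=T[:3,3]
    return o+r*(z-o[2])/r[2]
def save(n,im): cv2.imwrite('pics/'+n+'.png',im[:,:,::-1])
def rect(P):
    (c,s,a)=cv2.minAreaRect(P[:,:2].astype(np.float32)); return np.round(c,1),np.round(s,1),round(a,1)
E
python3 - <<'E'
from h import *
s=env.state(); print(np.round(s['orientation'],3).tolist(),env.pinch_z)
out=[]
for cam in ['top','scene']:
    im,d=get_image(cam); out.append(im); save(cam,im)
    TT=T_of(cam); print(cam,TT[1].round(2).tolist())
    for l in ['case','case_lid','coaster','shaker','harmonica','tuner','pick_box','mug','capo','stone0']:
        for m in masks_of(cam,l):
            if m['conf']<.3: continue
            P=cloud(cam,d,m['mask'],TT)
            if len(P)<10: continue
            print(cam,l,round(m['conf'],2),np.round(m['position']).tolist(),'n',len(P),'rect',*rect(P),'z',np.percentile(P[:,2],[5,50,95]).round())
    for l in ['lid_pull','field0','field1','field2','case','shaker']:
        print(l,[(round(m['conf'],2),np.round(m['position']).tolist()) for m in landmark_of(cam,l)])
E
```

```text
[[0.962, 0.272, -0.0], [0.272, -0.962, 0.001], [-0.0, -0.001, -1.0]] 18.700000000000003
top [[0.02, 0.99, -0.16, 251.94], [-1.0, 0.02, 0.02, 15.08], [0.02, 0.16, 0.99, 1660.0], [0.0, 0.0, 0.0, 1.0]]
top case 0.81 [247.0, 172.0] n 4030 rect [591.2   2.5] [241.  240.9] 6.1 z [  2.  17. 218.]
top case_lid 0.92 [250.0, 149.0] n 1532 rect [705.6   4.7] [116.7 264.1] 5.9 z [ 51. 152. 229.]
top case_lid 0.65 [249.0, 176.0] n 4000 rect [617.5   5.4] [291.5 230.8] 5.6 z [  2.  17. 219.]
top coaster 0.95 [212.0, 245.0] n 1032 rect [320.9 139. ] [166.  100.5] 21.0 z [-1.  6. 12.]
top coaster 0.86 [327.0, 193.0] n 499 rect [ 520.7 -329.7] [169.3  97.8] 19.9 z [-0.  6. 12.]
top coaster 0.82 [318.0, 253.0] n 1079 rect [ 288.9 -281.4] [174.2 107.1] 12.5 z [-1.  6. 12.]
top shaker 0.64 [335.0, 198.0] n 203 rect [ 508.1 -340.8] [114.5  62.2] 16.7 z [ 6. 24. 83.]
top harmonica 0.64 [161.0, 199.0] n 190 rect [502.8 351.1] [37.7 96.3] 61.9 z [-0. 18. 24.]
top harmonica 0.64 [101.0, 220.0] n 469 rect [414.7 569.4] [93.  79.6] 42.5 z [ 2. 47. 95.]
top tuner 0.7 [191.0, 141.0] n 133 rect [735.1 240. ] [37.
[... 1745 characters left out ...]
17.0] n 151 rect [735.7 232.9] [28.  62.9] 66.9 z [ 8. 20. 25.]
scene pick_box 0.67 [225.0, 289.0] n 861 rect [ 706.  -246.7] [115.   82.4] 14.7 z [ 6. 37. 40.]
scene mug 0.75 [345.0, 138.0] n 527 rect [384.  650.7] [ 77.8 265.2] 18.0 z [ 6. 63. 94.]
scene capo 0.71 [98.0, 257.0] n 234 rect [ 405.1 -500.2] [40.4 77.4] 67.1 z [ 0. 10. 14.]
lid_pull [(0.62, [309.0, 201.0]), (0.42, [324.0, 176.0])]
field0 [(0.83, [261.0, 239.0]), (0.81, [274.0, 229.0]), (0.66, [289.0, 220.0])]
field1 [(0.83, [261.0, 239.0]), (0.81, [274.0, 229.0]), (0.66, [289.0, 220.0])]
field2 [(0.83, [261.0, 239.0]), (0.81, [274.0, 229.0]), (0.66, [289.0, 220.0])]
case [(0.83, [265.0, 224.0])]
shaker [(0.83, [162.0, 254.0])]
```

```bash
python3 -c "
import cv2,numpy as np
a=cv2.imread('pics/top.png');b=cv2.imread('pics/scene.png')
cv2.imwrite('pics/top2.png',cv2.resize(a,(800,600)));cv2.imwrite('pics/scene2.png',cv2.resize(b,(800,600)))"
```

```text
(no output)
```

View pics/top2.png

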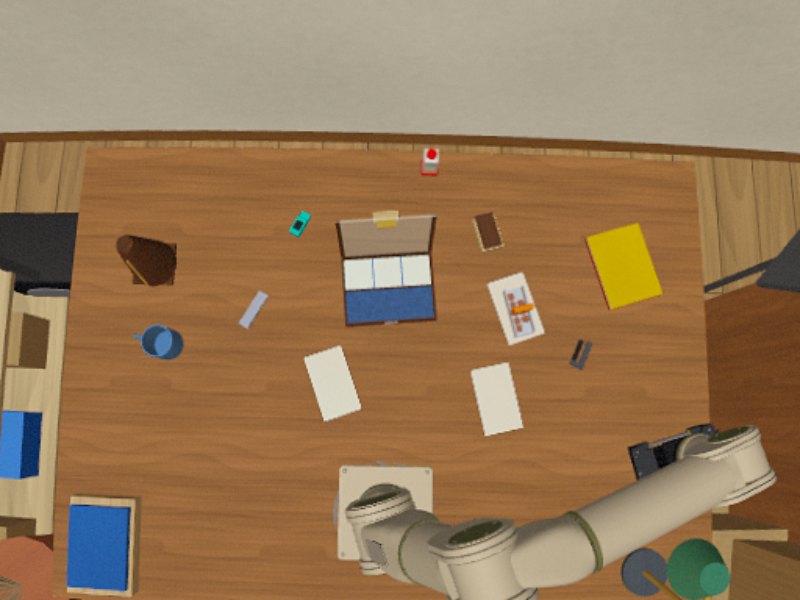

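View pics/scene2.png

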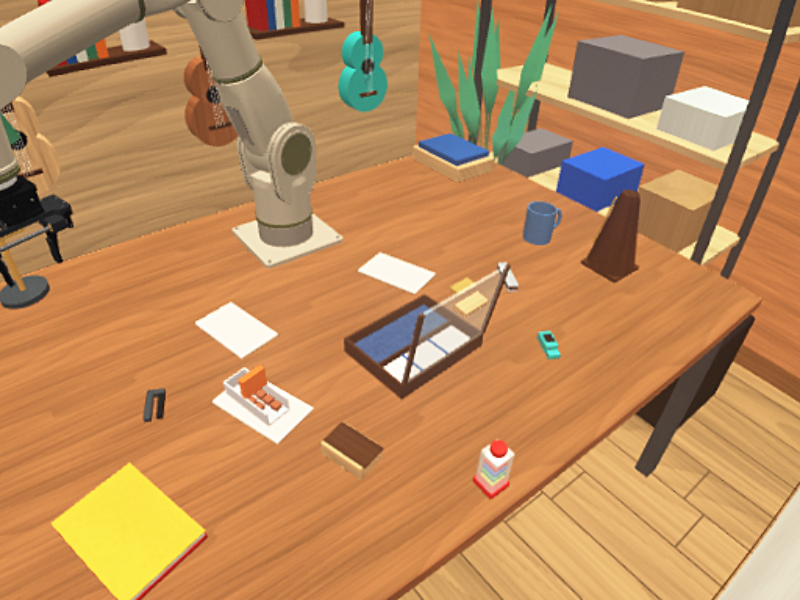

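The top view shows the case in the middle with its lid open and the harmonica at px (253,309) left of it. The stone-filled shaker stands on the farthest coaster, around px (517,308). The next move is to a point above the shaker.

Emit:
play_rows(series=[{"dz": -0.3,"gripper": 100},{"dx": 0.333,"dy": -0.136,"dz": -0.06},{"dx": 0.333,"dy": -0.136,"dz": -0.06},{"dx": 0.333,"dy": -0.136,"dz": -0.06},{"dx": 0.333,"dy": -0.136,"dz": -0.06},{"dx": 0.333,"dy": -0.136,"dz": -0.06},{"dx": 0.333,"dy": -0.136,"dz": -0.06},{"dx": 0.333,"dy": -0.136,"dz": -0.06},{"dx": 0.333,"dy": -0.136,"dz": -0.06},{}])

```text
validation failed for argument at $.se...
```

Run:
```python
from h import *
print(np.round(camera_info('wrist')['hand_eye'],2).tolist(), camera_info('wrist')['fx'])
s=env.state(); print(s['clock'],np.round(s['ee_pos']),np.round(s['joints'],2),np.round(s['orientation'],3).tolist())
TT=T_of('wrist'); im,d=get_image('wrist'); save('w1',im)
for l in ['shaker','coaster']:
  for m in masks_of('wrist',l):
    P=cloud('wrist',d,m['mask'],TT)
    if m['conf']>.3 and len(P)>10: print(l,round(m['conf'],2),np.round(m['position']),rect(P),np.percentile(P[:,2],[5,50,95]).round())
    if l=='shaker' and m['conf']>.3:
        H=P[P[:,2]>60]
        if len(H)>10: print('handle',rect(H),H[:,2].max())
for m in masks_of('wrist','stone0'):
    if m['conf']>.3:
        P=cloud('wrist',d,m['mask'],TT); print('stone',round(m['conf'],2),np.round(m['position']),P.mean(0).round() if len(P) else 0)
print([(round(m['conf'],2),onplane('wrist',m['position'],6,TT).round()) for m in landmark_of('wrist','shaker')])
```

```text
[[-0.0, 0.95, 0.31, 84.9], [1.0, 0.0, 0.0, -1.27], [-0.0, 0.31, -0.95, -162.35], [0.0, 0.0, 0.0, 1.0]] 269.8399635282471
1.7 [ 170. -601.  223.] [ 1.27  0.33 -0.06  1.46  0.02  1.35 -0.09] [[0.962, 0.272, 0.0], [0.272, -0.962, -0.0], [-0.0, 0.0, -1.0]]
coaster 0.66 [38. 45.] (array([ 257.1, -281.4]), array([112. , 108.2]), 12.7) [4. 6. 7.]
[]
```

View pics/w1.png

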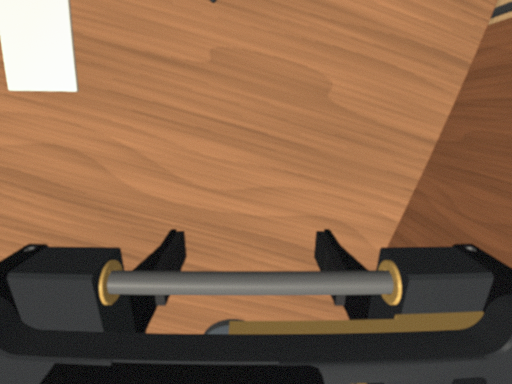

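Emit:
play_rows(series=[{"dx": 0,"dy": 0,"dz": -0.3,"wx": 0,"wy": 0,"wz": 0,"gripper": 100}])

```text
clock: 2.08
ee_pos: [169.7, -599.8, 264.6]
orientation: [[0.962, 0.272, -0.002], [0.272, -0.962, 0.006], [-0.0, -0.007, -1.0]]
wrist_force: [-0.0, -0.8, 1.0]
grip_width: 87.1
finger_force: 0.0
```

Emit:
play_rows(series=[{"dx": 0.325,"dy": -0.138,"dz": -0.06,"wz": 0},{"dx": 0.325,"dy": -0.138,"dz": -0.06,"wz": 0},{"dx": 0.325,"dy": -0.138,"dz": -0.06,"wz": 0},{"dx": 0.325,"dy": -0.138,"dz": -0.06,"wz": 0},{"dx": 0.325,"dy": -0.138,"dz": -0.06,"wz": 0},{"dx": 0.325,"dy": -0.138,"dz": -0.06,"wz": 0},{"dx": 0.325,"dy": -0.138,"dz": -0.06,"wz": 0},{"dx": 0.325,"dy": -0.138,"dz": -0.06,"wz": 0}])

```text
validation failed for argument at $.se...
```

Emit:
play_rows(series=[{"wz": -0.115},{"wz": -0.115},{"wz": -0.115},{"wz": -0.115},{"wz": -0.115},{"wz": -0.115},{"wz": -0.115},{"wz": -0.115},{"wz": -0.08},{"dz": 0}])

```text
validation failed for argument at $.se...
```

```bash
cat > look.py <<'E'
from h import *
import sys
n=sys.argv[1]
s=env.state(); print(s['clock'],np.round(s['ee_pos'],1),np.round(s['joints'],2),np.round(s['orientation'],3).tolist())
TT=T_of('wrist'); im,d=get_image('wrist'); save(n,im)
for l in sys.argv[2:]:
  for m in masks_of('wrist',l):
    P=cloud('wrist',d,m['mask'],TT)
    if m['conf']>.3 and len(P)>10:
        print(l,round(m['conf'],2),np.round(m['position']),rect(P),np.percentile(P[:,2],[5,50,95]).round(),P.mean(0).round())
        if l=='shaker':
            H=P[P[:,2]>70]
            if len(H)>10: print('handle',rect(H),H[:,2].max())
  if l in('shaker','harmonica','case'): print('lm',[(round(m['conf'],2),onplane('wrist',m['position'],6 if l=='shaker' else 0,TT).round()) for m in landmark_of('wrist',l)])
E
python3 look.py w2 shaker coaster stone0
```

```text
2.075 [ 169.7 -599.8  264.6] [ 1.27  0.32 -0.06  1.39  0.02  1.44 -0.09] [[0.962, 0.272, -0.002], [0.272, -0.962, 0.006], [-0.0, -0.007, -1.0]]
lm []
coaster 0.98 [60. 46.] (array([ 263.4, -280.1]), array([127.2, 107.4]), 13.1) [4. 6. 7.] [ 266. -284.    6.]
```

View pics/w2.png

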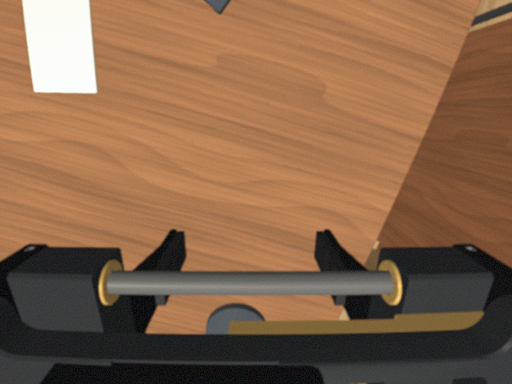

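All keys are required in every row.

Emit:
play_rows(series=[{"dx": 0.325,"dy": -0.138,"dz": -0.06,"wx": 0,"wy": 0,"wz": 0,"gripper": 100},{"dx": 0.325,"dy": -0.138,"dz": -0.06,"wx": 0,"wy": 0,"wz": 0,"gripper": 100},{"dx": 0.325,"dy": -0.138,"dz": -0.06,"wx": 0,"wy": 0,"wz": 0,"gripper": 100},{"dx": 0.325,"dy": -0.138,"dz": -0.06,"wx": 0,"wy": 0,"wz": 0,"gripper": 100},{"dx": 0.325,"dy": -0.138,"dz": -0.06,"wx": 0,"wy": 0,"wz": 0,"gripper": 100},{"dx": 0.325,"dy": -0.138,"dz": -0.06,"wx": 0,"wy": 0,"wz": 0,"gripper": 100},{"dx": 0.325,"dy": -0.138,"dz": -0.06,"wx": 0,"wy": 0,"wz": 0,"gripper": 100},{"dx": 0.325,"dy": -0.138,"dz": -0.06,"wx": 0,"wy": 0,"wz": 0,"gripper": 100}])

```text
clock: 3.32
ee_pos: [501.2, -334.5, 338.7]
orientation: [[0.962, 0.272, -0.001], [0.272, -0.962, 0.001], [-0.001, -0.001, -1.0]]
wrist_force: [0.7, -0.2, -0.1]
grip_width: 87.0
finger_force: 0.0
```

Emit:
play_rows(series=[{"dx": 0,"dy": 0,"dz": 0,"wx": 0,"wy": 0,"wz": -0.115,"gripper": 100},{"dx": 0,"dy": 0,"dz": 0,"wx": 0,"wy": 0,"wz": -0.115,"gripper": 100},{"dx": 0,"dy": 0,"dz": 0,"wx": 0,"wy": 0,"wz": -0.115,"gripper": 100},{"dx": 0,"dy": 0,"dz": 0,"wx": 0,"wy": 0,"wz": -0.115,"gripper": 100},{"dx": 0,"dy": 0,"dz": 0,"wx": 0,"wy": 0,"wz": -0.115,"gripper": 100},{"dx": 0,"dy": 0,"dz": 0,"wx": 0,"wy": 0,"wz": -0.115,"gripper": 100},{"dx": 0,"dy": 0,"dz": 0,"wx": 0,"wy": 0,"wz": -0.115,"gripper": 100},{"dx": 0,"dy": 0,"dz": 0,"wx": 0,"wy": 0,"wz": -0.115,"gripper": 100},{"dx": 0,"dy": 0,"dz": 0,"wx": 0,"wy": 0,"wz": -0.08,"gripper": 100},{"dx": 0,"dy": 0,"dz": 0,"wx": 0,"wy": 0,"wz": 0,"gripper": 100}])

```text
clock: 4.58
ee_pos: [500.1, -335.8, 338.5]
orientation: [[-0.272, 0.962, -0.001], [0.962, 0.272, 0.001], [0.001, -0.001, -1.0]]
wrist_force: [0.4, -0.2, 0.0]
grip_width: 87.1
finger_force: 0.0
```

```bash
python3 look.py w3 shaker coaster stone0
```

```text
4.575 [ 500.1 -335.8  338.5] [ 0.9   0.29 -0.5   1.3   0.14  1.58  0.69] [[-0.272, 0.962, -0.001], [0.962, 0.272, 0.001], [0.001, -0.001, -1.0]]
shaker 0.97 [257. 165.] (array([ 510.4, -337.2]), array([131.7,  63.9]), 15.0) [ 9. 19. 82.] [ 508. -334.   30.]
handle (array([ 508.9, -331.9]), array([13.9, 51.1]), 13.0) 84.51275098128826
lm [(0.73, array([ 507., -333.,    6.]))]
coaster 0.84 [144.  95.] (array([ 285.3, -277.6]), array([173.4, 102.6]), 13.6) [5. 6. 8.] [ 288. -275.    6.]
coaster 0.75 [272. 143.] (array([ 519.7, -328.9]), array([174.3, 103.1]), 19.0) [4. 6. 8.] [ 525. -319.    6.]
stone0 0.46 [272. 154.] (array([ 526.1, -315.6]), array([16.2, 16. ]), 15.7) [20. 23. 24.] [ 526. -315.   22.]
stone0 0.43 [230. 153.] (array([ 465.5, -330.8]), array([16.1, 15.7]), 15.5) [20. 23. 24.] [ 466. -331.   23.]
stone0 0.41 [264. 166.] (array([ 531.5, -339.4]), array([16. , 18.7]), 16.1) [11. 23. 24.] [ 531. -338.   21.]
```

View pics/w3.png

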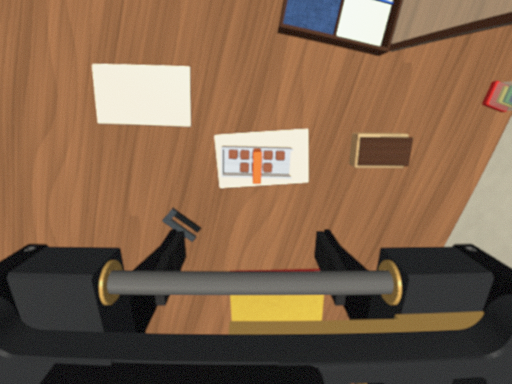

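The wrist picture shows the shaker at px (257,160), with 6 or more stones and the handle across its middle. I need a zoomed view to see which end is the mouth.

Run:
```python
from h import *
im=cv2.imread('pics/w3.png')[120:195,205:320]
cv2.imwrite('pics/c1.png',cv2.resize(im,None,fx=6,fy=6,interpolation=cv2.INTER_CUBIC))
```

```text
(no output)
```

View pics/c1.png

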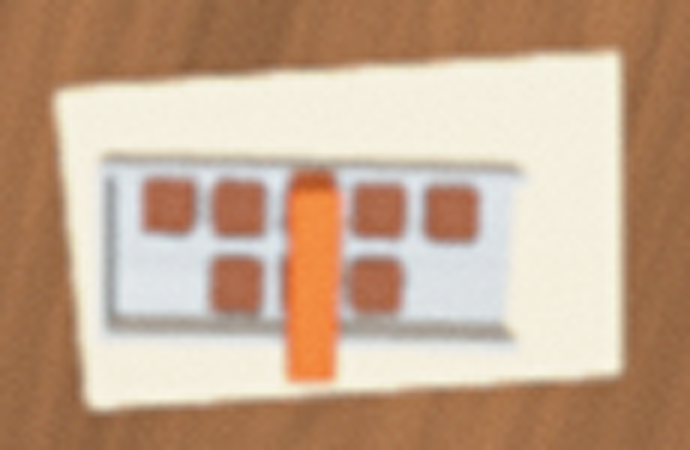

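The mouth is on the right, i.e. tool +y and world +x. I count 7 or 8 stones. Next I grasp the handle.

Emit:
play_rows(newtons=40, series=[{"dx": 0.007,"dy": 0.063,"dz": 0.35,"wx": 0,"wy": 0,"wz": 0.014,"gripper": 100},{"dx": 0,"dy": 0,"dz": 0.4,"wx": 0,"wy": 0,"wz": 0,"gripper": 100},{"dx": 0,"dy": 0,"dz": 0.4,"wx": 0,"wy": 0,"wz": 0,"gripper": 100},{"dx": 0,"dy": 0,"dz": 0.3,"wx": 0,"wy": 0,"wz": 0,"gripper": 100},{"dx": 0,"dy": 0,"dz": 0.2,"wx": 0,"wy": 0,"wz": 0,"gripper": 100},{"dx": 0,"dy": 0,"dz": 0.15,"wx": 0,"wy": 0,"wz": 0,"gripper": 100},{"dx": 0,"dy": 0,"dz": 0.1,"wx": 0,"wy": 0,"wz": 0,"gripper": 100},{"dx": 0,"dy": 0,"dz": 0.047,"wx": 0,"wy": 0,"wz": 0,"gripper": 100},{"dx": 0,"dy": 0,"dz": 0,"wx": 0,"wy": 0,"wz": 0,"gripper": 40},{"dx": 0,"dy": 0,"dz": 0,"wx": 0,"wy": 0,"wz": 0,"gripper": 20}])

```text
clock: 6.08
ee_pos: [509.7, -332.6, 48.4]
orientation: [[-0.251, 0.968, 0.001], [0.968, 0.251, -0.001], [-0.001, 0.001, -1.0]]
wrist_force: [0.9, 0.2, 0.1]
grip_width: 74.4
finger_force: 0.0
```

Emit:
play_rows(series=[{"dx": 0,"dy": 0,"dz": 0,"wx": 0,"wy": 0,"wz": 0,"gripper": 10},{"dx": 0,"dy": 0,"dz": 0,"wx": 0,"wy": 0,"wz": 0,"gripper": 0},{"dx": 0,"dy": 0,"dz": 0,"wx": 0,"wy": 0,"wz": 0,"gripper": 0},{"dx": 0,"dy": 0,"dz": 0,"wx": 0,"wy": 0,"wz": 0,"gripper": 0}])

```text
clock: 6.58
ee_pos: [509.2, -332.3, 47.6]
orientation: [[-0.251, 0.968, 0.0], [0.968, 0.251, -0.0], [-0.0, 0.0, -1.0]]
wrist_force: [-0.5, -0.4, 0.3]
grip_width: 34.5
finger_force: 0.0
```

Run:
```python
# case pose from the two fixed cameras
from h import *
for cam in ['top','scene']:
    TT=T_of(cam); im,d=get_image(cam)
    for l,z in [('field0',5),('case',13),('lid_pull',215)]:
        for m in landmark_of(cam,l): 
            if m['conf']>.3:print(cam,l,round(m['conf'],2),onplane(cam,m['position'],z,TT).round(1))
    m=masks_of(cam,'case')[0]; P=cloud(cam,d,m['mask'],TT)
    R=P[(P[:,2]>32)&(P[:,2]<44)]; 
    if cam=='top': R=R[(R[:,0]>450)&(R[:,0]<720)&(abs(R[:,1])<160)]; 
    print('rim',rect(R),len(R),R.min(0),R.max(0))
    # blue lining pixels
    hsv=cv2.cvtColor(im,cv2.COLOR_RGB2HSV); b=(hsv[:,:,0]>100)&(hsv[:,:,0]<125)&(hsv[:,:,1]>90)
    Q=cloud(cam,d,b,TT); Q=Q[(Q[:,2]>5)&(Q[:,2]<22)&(Q[:,0]>450)&(Q[:,0]<720)&(abs(Q[:,1])<150)]
    print('blue',rect(Q),len(Q),np.median(Q[:,2]))
    mm=masks_of(cam,'case_lid')[0]; P=cloud(cam,d,mm['mask'],TT); P=P[P[:,2]>60]; print('lid',[ (z,np.median(P[abs(P[:,2]-z)<8],0).round()) for z in (80,120,160,200,215) if (abs(P[:,2]-z)<8).any()])
```

```text
top field0 0.87 [611.9  82.7   5. ]
top field0 0.77 [ 6.15e+02 -4.00e-01  5.00e+00]
top field0 0.65 [614.5 -70.8   5. ]
top case 0.97 [553.1   6.5  13. ]
top lid_pull 0.67 [709.7  15.4 215. ]
rim (array([5.61e+02, 3.00e-01]), array([181.5, 232.3]), 5.6) 248 [ 463.69546196 -121.05818176   32.0255522 ] [660.6387746  123.79631587  43.93630225]
blue (array([565.3,   1. ]), array([163.5, 221.7]), 5.0) 1051 12.81961275331264
lid [(80, array([656.,   5.,  80.])), (120, array([664.,   5., 120.])), (160, array([671.,  12., 161.])), (200, array([684.,  18., 203.])), (215, array([684.,  11., 213.]))]
scene field0 0.96 [597.7  14.    5. ]
scene field0 0.61 [613.5 -59.2   5. ]
scene field0 0.57 [606.9  91.    5. ]
scene case 0.74 [573.   -9.3  13. ]
scene case 0.73 [ 550.6 -314.    13. ]
scene lid_pull 0.56 [729.8   6.  215. ]
rim (array([564.9,   0.8]), array([182.1, 231.8]), 5.1) 312 [ 464.53254194 -121.31339435   32.08070972] [664.12937296 117.49785284  43.99120971]
blue (array([532.1,   6. ]), array([103.6, 195.8]), 4.1) 562 11.644621029564178
lid [(80, array([665.,  -2.,  80.])), (120, array([672.,  -4., 120.])), (160, array([682., -37., 160.])), (200, array([694.,   4., 203.])), (215, array([690.,  -2., 214.]))]
```

Emit:
play_rows(series=[{"dx": 0,"dy": 0,"dz": 0,"wx": 0,"wy": 0,"wz": 0,"gripper": 0},{"dx": 0,"dy": 0,"dz": 0,"wx": 0,"wy": 0,"wz": 0,"gripper": 0},{"dx": 0,"dy": 0,"dz": 0,"wx": 0,"wy": 0,"wz": 0,"gripper": 0},{"dx": 0,"dy": 0,"dz": 0,"wx": 0,"wy": 0,"wz": 0,"gripper": 0},{"dx": 0,"dy": 0,"dz": 0,"wx": 0,"wy": 0,"wz": 0,"gripper": 0},{"dx": 0,"dy": 0,"dz": 0,"wx": 0,"wy": 0,"wz": 0,"gripper": 0}])

```text
clock: 7.92
ee_pos: [509.2, -332.2, 47.5]
orientation: [[-0.251, 0.968, 0.0], [0.968, 0.251, -0.0], [-0.0, 0.0, -1.0]]
wrist_force: [1.5, 0.1, -0.7]
grip_width: 13.8
finger_force: 40.0
```

Emit:
play_rows(series=[{"dx": 0,"dy": 0,"dz": -0.03,"wx": 0,"wy": 0,"wz": 0,"gripper": 0},{"dx": 0,"dy": 0,"dz": -0.08,"wx": -0.02,"wy": 0,"wz": 0,"gripper": 0},{"dx": 0,"dy": 0,"dz": -0.12,"wx": -0.02,"wy": 0,"wz": 0,"gripper": 0},{"dx": 0,"dy": 0,"dz": -0.14,"wx": -0.02,"wy": 0,"wz": 0,"gripper": 0},{"dx": 0,"dy": 0,"dz": -0.1,"wx": 0,"wy": 0,"wz": 0,"gripper": 0},{"dx": 0,"dy": 0,"dz": -0.05,"wx": 0,"wy": 0,"wz": 0,"gripper": 0}])

```text
clock: 8.68
ee_pos: [505.4, -333.8, 127.0]
orientation: [[-0.251, 0.964, 0.092], [0.968, 0.25, 0.022], [-0.002, 0.095, -0.995]]
wrist_force: [0.6, -0.2, -3.7]
grip_width: 13.8
finger_force: 40.0
```

Emit:
play_rows(series=[{"dx": 0.06,"dy": 0.02,"dz": 0,"wx": 0,"wy": 0,"wz": 0,"gripper": 0},{"dx": 0.12,"dy": 0.05,"dz": 0,"wx": 0,"wy": 0,"wz": 0,"gripper": 0},{"dx": 0.18,"dy": 0.07,"dz": 0,"wx": 0,"wy": 0,"wz": 0,"gripper": 0},{"dx": 0.24,"dy": 0.09,"dz": 0,"wx": 0,"wy": 0,"wz": 0,"gripper": 0},{"dx": 0.26,"dy": 0.1,"dz": 0,"wx": 0,"wy": 0,"wz": 0,"gripper": 0},{"dx": 0.26,"dy": 0.1,"dz": 0,"wx": 0,"wy": 0,"wz": 0,"gripper": 0},{"dx": 0.22,"dy": 0.08,"dz": 0,"wx": 0,"wy": 0,"wz": 0.03,"gripper": 0},{"dx": 0.15,"dy": 0.06,"dz": 0,"wx": 0,"wy": 0,"wz": 0.03,"gripper": 0},{"dx": 0.08,"dy": 0.03,"dz": 0,"wx": 0,"wy": 0,"wz": 0.03,"gripper": 0},{"dx": 0,"dy": 0,"dz": 0,"wx": 0,"wy": 0,"wz": 0.013,"gripper": 0}])

```text
clock: 9.93
ee_pos: [534.9, -80.5, 133.6]
orientation: [[-0.096, 0.991, 0.09], [0.995, 0.094, 0.024], [0.016, 0.092, -0.996]]
wrist_force: [0.6, 0.1, -2.6]
grip_width: 13.9
finger_force: 40.0
```

```bash
cat > go.py <<'E'
# go.py x y z yaw_deg tilt_deg : error to target in tool units (tool y at yaw, mouth-down tilt about tool x)
from h import *
import sys
from scipy.spatial.transform import Rotation as R
x,y,z,a,t=map(float,sys.argv[1:6]); a,t=np.radians(a),np.radians(t)
s=env.state(); O=np.array(s['orientation']); 
Rt=np.array([[-np.sin(a),np.cos(a),0],[np.cos(a),np.sin(a),0],[0,0,-1.]])@R.from_euler('x',t).as_matrix()
print('clock',s['clock'],'pos',np.round(s['ee_pos'],1),'F',np.round(s['wrist_force'],2),'w',round(s['grip_width'],1))
print('shift',np.round(O.T@(np.array([x,y,z])-s['ee_pos'])/150,3),'turn',np.round(R.from_matrix(O.T@Rt).as_rotvec()/np.pi*2,3),'j',np.round(s['joints'],2))
E
python3 go.py 536.8 -76.2 92 5.2 0
```

```text
clock 9.925 pos [534.9 -80.5 133.6] F [ 0.61  0.09 -2.58] w 13.9
shift [ 0.023 -0.01   0.278] turn [ 0.059 -0.01   0.003] j [ 0.68  0.22 -0.65  1.84  0.12  1.04  0.08]
```

Emit:
play_rows(series=[{"dx": 0.01,"dy": 0,"dz": 0.05,"wx": 0.02,"wy": -0.005,"wz": 0,"gripper": 0},{"dx": 0.013,"dy": 0,"dz": 0.08,"wx": 0.02,"wy": -0.005,"wz": 0.003,"gripper": 0},{"dx": 0,"dy": 0,"dz": 0.08,"wx": 0.02,"wy": 0,"wz": 0,"gripper": 0},{"dx": 0,"dy": -0.02,"dz": 0.06,"wx": 0.04,"wy": 0,"wz": 0,"gripper": 0},{"dx": 0,"dy": 0,"dz": 0.01,"wx": 0.04,"wy": 0,"wz": 0,"gripper": 0},{"dx": 0,"dy": 0,"dz": 0,"wx": 0.04,"wy": 0,"wz": 0,"gripper": 0},{"dx": 0,"dy": 0,"dz": 0,"wx": 0.02,"wy": 0,"wz": 0,"gripper": 0}])

```text
clock: 10.8
ee_pos: [533.7, -80.0, 91.0]
orientation: [[-0.087, 0.971, -0.222], [0.996, 0.085, -0.02], [-0.001, -0.223, -0.975]]
wrist_force: [0.1, -0.5, -3.0]
grip_width: 13.8
finger_force: 40.0
```

```bash
python3 go.py 536.8 -76.2 92 5.2 18
cat > st.py <<'E'
# stones seen by each camera, in case coordinates (terracotta pixels + network)
from h import *
import sys
C=np.array([563,.5]); a=np.radians(5.2); RC=np.array([[np.cos(a),np.sin(a)],[-np.sin(a),np.cos(a)]])
for cam in sys.argv[2:]:
    TT=T_of(cam); im,d=get_image(cam); save(sys.argv[1]+cam,im)
    L=[]
    for m in masks_of(cam,'stone0'):
        if m['conf']<.2: continue
        P=cloud(cam,d,m['mask'],TT)
        if len(P)<3: continue
        p=np.median(P,0); q=RC@(p[:2]-C); L.append((round(m['conf'],2),*q.round().astype(int).tolist(),int(p[2]),len(P)))
    print(cam,sorted(L,key=lambda t:-t[2]))
E
python3 st.py p1 wrist scene
```

```text
clock 10.8 pos [533.7 -80.   91. ] F [ 0.08 -0.49 -2.98] w 13.8
shift [ 0.024  0.021 -0.012] turn [ 0.057 -0.    -0.002] j [ 0.5   0.49 -0.59  1.62  0.28  1.34 -0.07]
wrist [(0.77, -24, -67, 62, 354), (0.68, -83, -67, 76, 346), (0.62, -64, -67, 72, 302), (0.58, -2, -68, 57, 363), (0.78, -19, -84, 61, 217), (0.52, -67, -84, 72, 217)]
scene []
```

View pics/p1wrist.png

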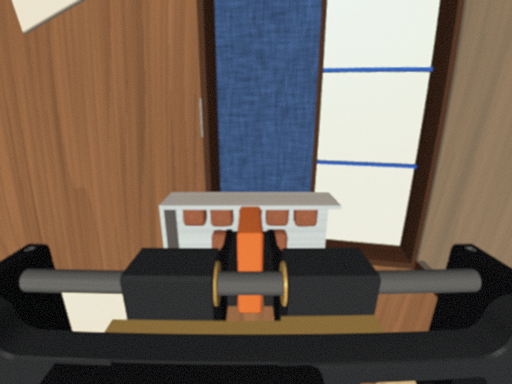

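The wrist view shows the stones still in the trough (six seen at px 195-305, 217-240), with the lip just over the near tray field. I'll tilt further in small steps.

Emit:
play_rows(series=[{"dx": 0.024,"dy": 0,"dz": 0,"wx": 0.02,"wy": 0,"wz": 0,"gripper": 0},{"dx": 0,"dy": 0,"dz": 0,"wx": 0.018,"wy": 0,"wz": 0,"gripper": 0},{"dx": 0,"dy": 0,"dz": 0,"wx": 0,"wy": 0,"wz": 0,"gripper": 0}])

```text
clock: 11.38
ee_pos: [533.5, -75.9, 91.8]
orientation: [[-0.087, 0.957, -0.277], [0.996, 0.084, -0.024], [-0.0, -0.278, -0.961]]
wrist_force: [-0.1, 0.2, -2.5]
grip_width: 13.7
finger_force: 40.0
```

```bash
python3 go.py 536.8 -76.2 92 5.2 18;python3 st.py p2 wrist
```

```text
clock 11.375 pos [533.5 -75.9  91.8] F [-0.15  0.25 -2.52] w 13.7
shift [-0.004  0.02  -0.007] turn [ 0.021 -0.001 -0.002] j [ 0.47  0.53 -0.58  1.57  0.29  1.41 -0.08]
wrist [(0.8, -82, -63, 79, 344), (0.74, -24, -63, 62, 351), (0.66, -64, -63, 74, 365), (0.92, -3, -64, 56, 346), (0.65, -21, -80, 60, 192), (0.64, -68, -80, 74, 194)]
```

Emit:
play_rows(series=[{"dx": 0,"dy": 0,"dz": 0,"wx": 0.022,"wy": 0,"wz": 0,"gripper": 0},{"dx": 0,"dy": 0,"dz": 0,"wx": 0,"wy": 0,"wz": 0,"gripper": 0}])

```text
clock: 11.72
ee_pos: [533.4, -76.0, 91.9]
orientation: [[-0.087, 0.947, -0.309], [0.996, 0.083, -0.027], [-0.0, -0.31, -0.951]]
wrist_force: [-0.3, 0.6, -2.8]
grip_width: 13.5
finger_force: 40.0
```

```bash
python3 st.py p3 wrist
```

```text
wrist [(0.73, -3, -63, 55, 365), (0.71, -83, -63, 81, 343), (0.65, -64, -63, 75, 356), (0.62, -24, -63, 62, 333), (0.77, -21, -80, 60, 265), (0.72, -68, -80, 75, 184)]
```

Emit:
play_rows(series=[{"dx": 0,"dy": 0,"dz": 0,"wx": 0.025,"wy": 0,"wz": 0,"gripper": 0},{"dx": 0,"dy": 0,"dz": 0,"wx": 0,"wy": 0,"wz": 0,"gripper": 0},{"dx": 0,"dy": 0,"dz": 0,"wx": -0.06,"wy": 0,"wz": 0,"gripper": 0}])

```text
clock: 12.2
ee_pos: [533.8, -75.5, 91.2]
orientation: [[-0.088, 0.963, -0.255], [0.996, 0.085, -0.022], [0.001, -0.256, -0.967]]
wrist_force: [0.2, 0.5, -2.3]
grip_width: 13.6
finger_force: 40.0
```

```bash
python3 st.py p4 wrist
```

```text
wrist [(0.85, -80, -63, 77, 287), (0.75, -61, -63, 72, 381), (0.73, -20, -63, 61, 347), (0.58, 2, -63, 55, 374), (0.74, -66, -80, 73, 146)]
```

Emit:
play_rows(series=[{"dx": 0,"dy": 0,"dz": 0,"wx": 0.07,"wy": 0,"wz": 0,"gripper": 0},{"dx": 0,"dy": 0,"dz": 0,"wx": 0,"wy": 0,"wz": 0,"gripper": 0},{"dx": 0,"dy": 0,"dz": 0,"wx": 0,"wy": 0,"wz": 0,"gripper": 0},{"dx": 0,"dy": 0,"dz": 0,"wx": -0.08,"wy": 0,"wz": 0,"gripper": 0},{"dx": 0,"dy": 0,"dz": 0,"wx": 0,"wy": 0,"wz": 0,"gripper": 0}])

```text
clock: 12.92
ee_pos: [532.3, -76.8, 93.3]
orientation: [[-0.086, 0.967, -0.24], [0.996, 0.083, -0.023], [-0.002, -0.241, -0.971]]
wrist_force: [-0.9, 0.2, -0.8]
grip_width: 13.6
finger_force: 40.0
```

```bash
python3 st.py p5 wrist
```

```text
wrist [(0.56, 18, -54, 20, 176), (0.86, -59, -64, 73, 351), (0.8, -9, -64, 60, 355), (0.87, -80, -65, 78, 424), (0.79, -12, -82, 60, 400), (0.45, -66, -82, 73, 69)]
```

Emit:
play_rows(series=[{"dx": 0,"dy": 0,"dz": 0,"wx": 0.08,"wy": 0,"wz": 0,"gripper": 0},{"dx": 0,"dy": 0,"dz": 0,"wx": 0,"wy": 0,"wz": 0,"gripper": 0},{"dx": 0,"dy": 0,"dz": 0,"wx": 0,"wy": 0,"wz": 0,"gripper": 0},{"dx": 0,"dy": 0,"dz": 0,"wx": -0.08,"wy": 0,"wz": 0,"gripper": 0},{"dx": 0,"dy": 0,"dz": 0,"wx": 0,"wy": 0,"wz": 0,"gripper": 0}])

```text
clock: 13.65
ee_pos: [532.4, -76.8, 93.4]
orientation: [[-0.086, 0.967, -0.239], [0.996, 0.083, -0.023], [-0.002, -0.24, -0.971]]
wrist_force: [0.0, 0.2, -2.9]
grip_width: 13.8
finger_force: 40.0
```

```bash
python3 st.py p6 wrist
```

```text
wrist [(0.51, 19, -54, 20, 146), (0.7, 2, -64, 58, 321), (0.64, -57, -64, 73, 282), (0.56, -28, -64, 65, 365), (0.97, -77, -65, 78, 372), (0.81, -1, -82, 58, 371)]
```

Emit:
play_rows(series=[{"dx": 0,"dy": 0,"dz": 0,"wx": 0.08,"wy": 0,"wz": 0,"gripper": 0},{"dx": 0,"dy": 0,"dz": 0,"wx": 0,"wy": 0,"wz": 0,"gripper": 0},{"dx": 0,"dy": 0,"dz": 0,"wx": 0,"wy": 0,"wz": 0,"gripper": 0},{"dx": 0,"dy": 0,"dz": 0,"wx": -0.08,"wy": 0,"wz": 0,"gripper": 0},{"dx": 0,"dy": 0,"dz": 0,"wx": 0,"wy": 0,"wz": 0,"gripper": 0}])

```text
clock: 14.38
ee_pos: [532.4, -76.8, 93.4]
orientation: [[-0.086, 0.967, -0.239], [0.996, 0.083, -0.023], [-0.002, -0.24, -0.971]]
wrist_force: [-0.5, 0.4, -1.5]
grip_width: 13.7
finger_force: 40.0
```

```bash
python3 st.py p7 wrist
```

```text
wrist [(0.57, 18, -53, 20, 151), (0.83, 21, -62, 50, 303), (0.74, -22, -65, 64, 402), (0.71, -56, -65, 72, 172), (0.55, -75, -66, 77, 466), (0.69, 11, -82, 55, 375), (0.71, -21, -83, 63, 145)]
```

View pics/p7wrist.png

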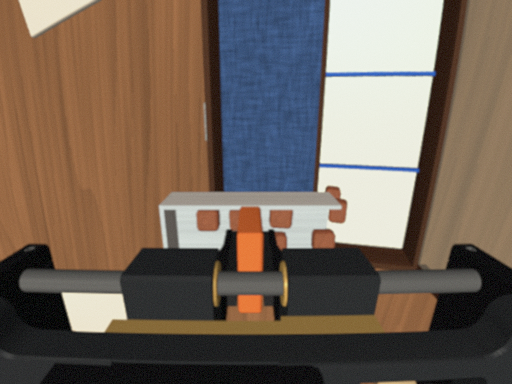

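Two stones are out, one at px (333,190) and one just falling at (340,210). The third sits on the lip at (323,240). One more short pulse should do it.

Emit:
play_rows(series=[{"dx": 0,"dy": 0,"dz": 0,"wx": 0.08,"wy": 0,"wz": 0,"gripper": 0},{"dx": 0,"dy": 0,"dz": 0,"wx": 0,"wy": 0,"wz": 0,"gripper": 0},{"dx": 0,"dy": 0,"dz": 0,"wx": -0.08,"wy": 0,"wz": 0,"gripper": 0},{"dx": 0,"dy": 0,"dz": 0,"wx": 0,"wy": 0,"wz": 0,"gripper": 0}])

```text
clock: 14.98
ee_pos: [532.7, -76.5, 93.0]
orientation: [[-0.087, 0.967, -0.239], [0.996, 0.084, -0.022], [-0.002, -0.24, -0.971]]
wrist_force: [0.5, -0.6, -2.2]
grip_width: 13.7
finger_force: 40.0
```

```bash
python3 st.py p8 wrist scene
```

```text
wrist [(0.49, 19, -53, 21, 162), (0.61, -54, -63, 70, 70), (0.67, -14, -65, 61, 417), (0.57, -72, -66, 76, 498), (0.67, 40, -72, 17, 395), (0.71, -18, -82, 61, 270), (0.89, 21, -84, 21, 332)]
scene [(0.61, 114, -17, 158, 2142)]
```

Emit:
play_rows(series=[{"dx": 0.04,"dy": 0,"dz": 0,"wx": -0.05,"wy": 0,"wz": 0,"gripper": 0},{"dx": 0.1,"dy": 0,"dz": 0,"wx": 0,"wy": 0,"wz": 0,"gripper": 0},{"dx": 0.13,"dy": 0,"dz": 0,"wx": 0,"wy": 0,"wz": 0,"gripper": 0},{"dx": 0.12,"dy": 0,"dz": 0,"wx": 0,"wy": 0,"wz": 0,"gripper": 0},{"dx": 0.07,"dy": 0,"dz": 0,"wx": 0,"wy": 0,"wz": 0,"gripper": 0},{"dx": 0.03,"dy": 0,"dz": 0,"wx": 0.05,"wy": 0,"wz": 0,"gripper": 0},{"dx": 0,"dy": 0,"dz": 0,"wx": 0,"wy": 0,"wz": 0,"gripper": 0}])

```text
clock: 16.05
ee_pos: [527.3, -1.9, 91.5]
orientation: [[-0.088, 0.966, -0.242], [0.996, 0.085, -0.021], [0.0, -0.243, -0.97]]
wrist_force: [0.5, 0.7, -2.2]
grip_width: 13.8
finger_force: 40.0
```

Emit:
play_rows(series=[{"dx": 0,"dy": 0,"dz": 0,"wx": 0.08,"wy": 0,"wz": 0,"gripper": 0},{"dx": 0,"dy": 0,"dz": 0,"wx": 0,"wy": 0,"wz": 0,"gripper": 0},{"dx": 0,"dy": 0,"dz": 0,"wx": 0,"wy": 0,"wz": 0,"gripper": 0},{"dx": 0,"dy": 0,"dz": 0,"wx": -0.08,"wy": 0,"wz": 0,"gripper": 0},{"dx": 0,"dy": 0,"dz": 0,"wx": 0,"wy": 0,"wz": 0,"gripper": 0}])

```text
clock: 16.68
ee_pos: [526.0, -3.4, 93.5]
orientation: [[-0.087, 0.967, -0.238], [0.996, 0.084, -0.023], [-0.002, -0.239, -0.971]]
wrist_force: [-0.1, 0.1, -2.4]
grip_width: 13.7
finger_force: 40.0
```

```bash
python3 go.py 530.1 -2.5 92 5.2 15; python3 st.py p9 wrist
```

```text
clock 16.675 pos [526.   -3.4  93.5] F [-0.09  0.13 -2.4 ] w 13.7
shift [0.004 0.03  0.003] turn [ 0.013  0.001 -0.003] j [ 0.42  0.49 -0.65  1.63  0.27  1.36 -0.2 ]
wrist [(0.87, 2, 9, 58, 384), (0.54, -34, 9, 66, 83), (0.76, -69, 6, 75, 489), (0.71, -7, -9, 59, 430)]
```

Emit:
play_rows(series=[{"dx": 0,"dy": 0.02,"dz": 0,"wx": 0.08,"wy": 0,"wz": 0,"gripper": 0},{"dx": 0,"dy": 0,"dz": 0,"wx": 0,"wy": 0,"wz": 0,"gripper": 0},{"dx": 0,"dy": 0,"dz": 0,"wx": 0,"wy": 0,"wz": 0,"gripper": 0},{"dx": 0,"dy": 0,"dz": 0,"wx": -0.08,"wy": 0,"wz": 0,"gripper": 0},{"dx": 0,"dy": 0,"dz": 0,"wx": 0,"wy": 0,"wz": 0,"gripper": 0}])

```text
clock: 17.4
ee_pos: [528.9, -3.0, 92.7]
orientation: [[-0.087, 0.967, -0.239], [0.996, 0.084, -0.023], [-0.002, -0.24, -0.971]]
wrist_force: [-0.8, -1.6, -1.7]
grip_width: 13.8
finger_force: 40.0
```

```bash
python3 st.py p10 wrist
```

```text
wrist [(0.23, 93, 52, 73, 16686), (0.97, 20, 10, 53, 379), (0.53, -29, 8, 65, 220), (0.9, -63, 6, 74, 445), (0.98, 6, -8, 56, 413)]
```

Emit:
play_rows(series=[{"dx": 0,"dy": 0,"dz": 0,"wx": 0.08,"wy": 0,"wz": 0,"gripper": 0},{"dx": 0,"dy": 0,"dz": 0,"wx": 0,"wy": 0,"wz": 0,"gripper": 0},{"dx": 0,"dy": 0,"dz": 0,"wx": 0,"wy": 0,"wz": 0,"gripper": 0},{"dx": 0,"dy": 0,"dz": 0,"wx": -0.08,"wy": 0,"wz": 0,"gripper": 0},{"dx": 0,"dy": 0,"dz": 0,"wx": 0,"wy": 0,"wz": 0,"gripper": 0}])

```text
clock: 18.12
ee_pos: [528.9, -3.0, 92.6]
orientation: [[-0.087, 0.967, -0.239], [0.996, 0.084, -0.023], [-0.002, -0.24, -0.971]]
wrist_force: [-0.9, -0.1, -1.7]
grip_width: 13.7
finger_force: 40.0
```

```bash
python3 st.py p11 wrist
```

```text
wrist [(0.57, 40, 10, 17, 381), (0.93, -26, 8, 64, 392), (0.6, -60, 5, 73, 460)]
```

View pics/p11wrist.png

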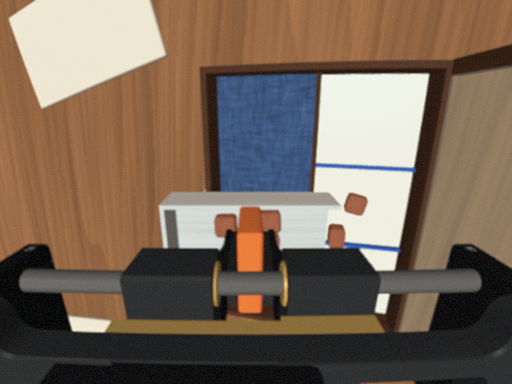

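Two stones are in the middle field, at px (356,204) and (337,235). The rest go into field0.

Emit:
play_rows(series=[{"dx": 0.04,"dy": 0,"dz": 0,"wx": -0.05,"wy": 0,"wz": 0,"gripper": 0},{"dx": 0.1,"dy": 0,"dz": 0,"wx": 0,"wy": 0,"wz": 0,"gripper": 0},{"dx": 0.13,"dy": 0,"dz": 0,"wx": 0,"wy": 0,"wz": 0,"gripper": 0},{"dx": 0.12,"dy": 0,"dz": 0,"wx": 0,"wy": 0,"wz": 0,"gripper": 0},{"dx": 0.07,"dy": 0,"dz": 0,"wx": 0,"wy": 0,"wz": 0,"gripper": 0},{"dx": 0.03,"dy": 0,"dz": 0,"wx": 0.05,"wy": 0,"wz": 0,"gripper": 0},{"dx": 0,"dy": 0,"dz": 0,"wx": 0,"wy": 0,"wz": 0,"gripper": 0}])

```text
clock: 19.1
ee_pos: [523.8, 71.4, 90.7]
orientation: [[-0.087, 0.966, -0.242], [0.996, 0.085, -0.021], [0.0, -0.243, -0.97]]
wrist_force: [0.5, 0.6, -1.0]
grip_width: 13.5
finger_force: 40.0
```

Emit:
play_rows(series=[{"dx": 0,"dy": 0,"dz": 0,"wx": 0.08,"wy": 0,"wz": 0,"gripper": 0},{"dx": 0,"dy": 0,"dz": 0,"wx": 0,"wy": 0,"wz": 0,"gripper": 0},{"dx": 0,"dy": 0,"dz": 0,"wx": 0,"wy": 0,"wz": 0,"gripper": 0},{"dx": 0,"dy": 0,"dz": 0,"wx": 0,"wy": 0,"wz": 0,"gripper": 0},{"dx": 0,"dy": 0,"dz": 0,"wx": 0,"wy": 0,"wz": 0,"gripper": 0},{"dx": 0,"dy": 0,"dz": 0,"wx": -0.08,"wy": 0,"wz": 0,"gripper": 0}])

```text
clock: 19.85
ee_pos: [524.0, 70.7, 90.3]
orientation: [[-0.086, 0.967, -0.24], [0.996, 0.084, -0.02], [0.001, -0.241, -0.971]]
wrist_force: [-0.6, 0.7, -1.0]
grip_width: 13.6
finger_force: 40.0
```

```bash
python3 go.py 523.4 71.2 92 5.2 15; python3 st.py p12 wrist
```

```text
clock 19.85 pos [524.   70.7  90.3] F [-0.61  0.67 -1.04] w 13.6
shift [ 0.003 -0.006 -0.01 ] turn [ 0.012 -0.001 -0.003] j [ 0.33  0.52 -0.69  1.62  0.26  1.36 -0.33]
wrist [(0.37, 79, 89, 26, 22826), (0.73, -18, 81, 60, 474), (0.63, -56, 80, 70, 343), (0.73, -16, 66, 59, 165)]
```

Emit:
play_rows(series=[{"dx": 0,"dy": 0,"dz": 0,"wx": 0.08,"wy": 0,"wz": 0,"gripper": 0},{"dx": 0,"dy": 0,"dz": 0,"wx": 0,"wy": 0,"wz": 0,"gripper": 0},{"dx": 0,"dy": 0,"dz": 0,"wx": 0,"wy": 0,"wz": 0,"gripper": 0},{"dx": 0,"dy": 0,"dz": 0,"wx": 0,"wy": 0,"wz": 0,"gripper": 0},{"dx": 0,"dy": 0,"dz": 0,"wx": 0,"wy": 0,"wz": 0,"gripper": 0},{"dx": 0,"dy": 0,"dz": 0,"wx": 0,"wy": 0,"wz": 0,"gripper": 0},{"dx": 0,"dy": 0,"dz": 0,"wx": -0.08,"wy": 0,"wz": 0,"gripper": 0},{"dx": 0,"dy": 0,"dz": 0,"wx": 0,"wy": 0,"wz": 0,"gripper": 0}])

```text
clock: 20.95
ee_pos: [522.5, 70.5, 92.2]
orientation: [[-0.088, 0.967, -0.241], [0.996, 0.085, -0.023], [-0.002, -0.242, -0.97]]
wrist_force: [-0.0, -0.5, -2.4]
grip_width: 13.4
finger_force: 40.0
```

```bash
python3 st.py p13 wrist
```

```text
wrist [(0.46, -54, 79, 71, 166), (0.78, -13, 66, 60, 357)]
```

Emit:
play_rows(series=[{"dx": 0,"dy": 0,"dz": 0,"wx": 0.1,"wy": 0,"wz": 0,"gripper": 0},{"dx": 0,"dy": 0,"dz": 0,"wx": 0,"wy": 0,"wz": 0,"gripper": 0},{"dx": 0,"dy": 0,"dz": 0,"wx": 0,"wy": 0,"wz": 0,"gripper": 0},{"dx": 0,"dy": 0,"dz": 0,"wx": 0,"wy": 0,"wz": 0,"gripper": 0},{"dx": 0,"dy": 0,"dz": 0,"wx": 0,"wy": 0,"wz": 0,"gripper": 0},{"dx": 0,"dy": 0,"dz": 0,"wx": -0.1,"wy": 0,"wz": 0,"gripper": 0},{"dx": 0,"dy": 0,"dz": 0,"wx": 0,"wy": 0,"wz": 0,"gripper": 0}])

```text
clock: 21.92
ee_pos: [521.9, 70.4, 92.4]
orientation: [[-0.088, 0.967, -0.24], [0.996, 0.085, -0.023], [-0.002, -0.241, -0.971]]
wrist_force: [-0.7, 0.1, -1.5]
grip_width: 13.5
finger_force: 40.0
```

```bash
python3 st.py p14 wrist
```

```text
wrist [(0.84, -2, 81, 58, 493), (0.51, -53, 78, 70, 84), (0.69, -6, 65, 59, 346)]
```

View pics/p14wrist.png

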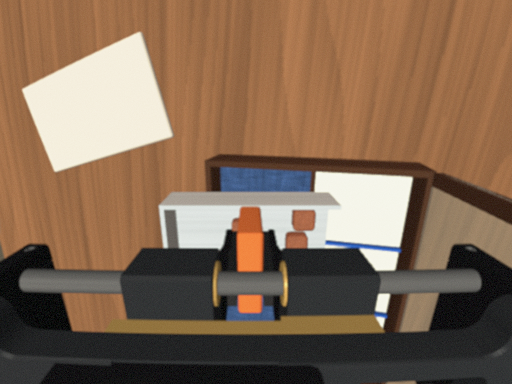

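No stones are in field0 yet. Two are near the lip at px (303,220) and (296,240), and one is behind the handle at (237,225). I'll continue pulsing.

Emit:
play_rows(series=[{"dx": 0,"dy": 0,"dz": 0,"wx": 0.1,"wy": 0,"wz": 0,"gripper": 0},{"dx": 0,"dy": 0,"dz": 0,"wx": 0,"wy": 0,"wz": 0,"gripper": 0},{"dx": 0,"dy": 0,"dz": 0,"wx": 0,"wy": 0,"wz": 0,"gripper": 0},{"dx": 0,"dy": 0,"dz": 0,"wx": 0,"wy": 0,"wz": 0,"gripper": 0},{"dx": 0,"dy": 0,"dz": 0,"wx": 0,"wy": 0,"wz": 0,"gripper": 0},{"dx": 0,"dy": 0,"dz": 0,"wx": 0,"wy": 0,"wz": 0,"gripper": 0},{"dx": 0,"dy": 0,"dz": 0,"wx": -0.1,"wy": 0,"wz": 0,"gripper": 0},{"dx": 0,"dy": 0,"dz": 0,"wx": 0,"wy": 0,"wz": 0,"gripper": 0}])

```text
clock: 23.02
ee_pos: [521.9, 70.4, 92.1]
orientation: [[-0.088, 0.967, -0.24], [0.996, 0.085, -0.023], [-0.002, -0.241, -0.97]]
wrist_force: [0.1, 0.4, -1.2]
grip_width: 13.7
finger_force: 40.0
```

```bash
python3 st.py p15 wrist
```

```text
wrist [(0.86, 7, 81, 55, 490), (0.74, 0, 65, 56, 359)]
```

Emit:
play_rows(series=[{"dx": 0,"dy": 0,"dz": 0,"wx": 0.1,"wy": 0,"wz": 0,"gripper": 0},{"dx": 0,"dy": 0,"dz": 0,"wx": 0.03,"wy": 0,"wz": 0,"gripper": 0},{"dx": 0,"dy": 0,"dz": 0,"wx": 0,"wy": 0,"wz": 0,"gripper": 0},{"dx": 0,"dy": 0,"dz": 0,"wx": 0,"wy": 0,"wz": 0,"gripper": 0},{"dx": 0,"dy": 0,"dz": 0,"wx": 0,"wy": 0,"wz": 0,"gripper": 0},{"dx": 0,"dy": 0,"dz": 0,"wx": 0,"wy": 0,"wz": 0,"gripper": 0}])

```text
clock: 23.88
ee_pos: [523.4, 70.5, 91.8]
orientation: [[-0.087, 0.898, -0.431], [0.996, 0.078, -0.038], [-0.001, -0.433, -0.901]]
wrist_force: [0.5, -0.4, -2.5]
grip_width: 13.4
finger_force: 40.0
```

```bash
python3 go.py 523.4 71.2 92 5.2 22; python3 st.py p16 wrist
```

```text
clock 23.875 pos [523.4  70.5  91.8] F [ 0.54 -0.4  -2.53] w 13.4
shift [ 0.005 -0.    -0.001] turn [-0.041 -0.001 -0.002] j [ 0.26  0.67 -0.66  1.44  0.27  1.59 -0.34]
wrist [(0.61, 16, 80, 21, 330), (0.45, -35, 77, 63, 60), (0.67, 2, 65, 45, 359)]
```

Emit:
play_rows(series=[{"dx": 0.03,"dy": 0,"dz": 0,"wx": 0.02,"wy": 0,"wz": 0,"gripper": 0},{"dx": -0.03,"dy": 0,"dz": 0,"wx": 0,"wy": 0,"wz": 0,"gripper": 0},{"dx": 0.03,"dy": 0,"dz": 0,"wx": 0,"wy": 0,"wz": 0,"gripper": 0},{"dx": -0.03,"dy": 0,"dz": 0,"wx": 0,"wy": 0,"wz": 0,"gripper": 0},{"dx": 0,"dy": 0,"dz": 0,"wx": 0,"wy": 0,"wz": 0,"gripper": 0}])

```text
clock: 24.6
ee_pos: [523.5, 70.0, 91.4]
orientation: [[-0.086, 0.884, -0.46], [0.996, 0.076, -0.041], [-0.001, -0.462, -0.887]]
wrist_force: [0.0, -0.5, -1.5]
grip_width: 14.1
finger_force: 40.0
```

```bash
python3 st.py p17 wrist
```

```text
wrist [(0.25, 61, 91, 13, 21353), (0.71, 16, 81, 21, 375), (0.57, -23, 73, 57, 466), (0.59, 12, 60, 21, 369)]
```

Two are in field0. The last visible stone is at x −23.

Emit:
play_rows(series=[{"dx": 0.03,"dy": 0,"dz": 0,"wx": 0,"wy": 0,"wz": 0,"gripper": 0},{"dx": -0.03,"dy": 0,"dz": 0,"wx": 0,"wy": 0,"wz": 0,"gripper": 0},{"dx": 0.03,"dy": 0,"dz": 0,"wx": 0,"wy": 0,"wz": 0,"gripper": 0},{"dx": -0.03,"dy": 0,"dz": 0,"wx": 0,"wy": 0,"wz": 0,"gripper": 0},{"dx": 0.03,"dy": 0,"dz": 0,"wx": 0,"wy": 0,"wz": 0,"gripper": 0},{"dx": -0.03,"dy": 0,"dz": 0,"wx": 0,"wy": 0,"wz": 0,"gripper": 0},{"dx": 0,"dy": 0,"dz": 0,"wx": 0,"wy": 0,"wz": 0,"gripper": 0}])

```text
clock: 25.58
ee_pos: [523.5, 70.0, 91.3]
orientation: [[-0.086, 0.884, -0.46], [0.996, 0.076, -0.041], [-0.001, -0.462, -0.887]]
wrist_force: [-0.6, -0.3, -1.8]
grip_width: 13.6
finger_force: 40.0
```

```bash
python3 st.py p18 wrist top
```

```text
wrist [(0.54, 16, 81, 21, 397), (0.61, 1, 73, 44, 547), (0.76, 13, 61, 21, 349)]
top []
```

View pics/p18wrist.png

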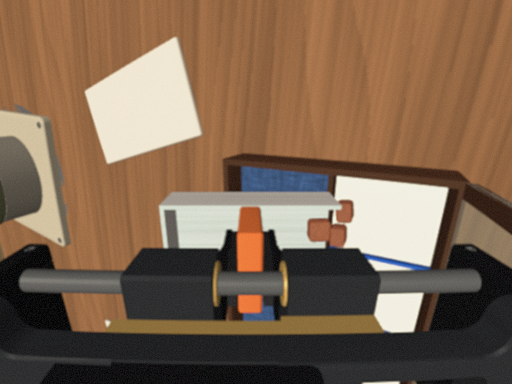

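The trough is empty except for one stone at px (318,230). Two lie in field0 at (344,211) and (337,234).

Emit:
play_rows(series=[{"dx": 0.03,"dy": 0,"dz": 0,"wx": 0,"wy": 0,"wz": 0,"gripper": 0},{"dx": -0.03,"dy": 0,"dz": 0,"wx": 0,"wy": 0,"wz": 0,"gripper": 0},{"dx": 0.03,"dy": 0,"dz": 0,"wx": 0,"wy": 0,"wz": 0,"gripper": 0},{"dx": -0.03,"dy": 0,"dz": 0,"wx": 0,"wy": 0,"wz": 0,"gripper": 0},{"dx": 0.03,"dy": 0,"dz": 0,"wx": 0,"wy": 0,"wz": 0,"gripper": 0},{"dx": -0.03,"dy": 0,"dz": 0,"wx": 0,"wy": 0,"wz": 0,"gripper": 0},{"dx": 0,"dy": 0,"dz": 0,"wx": 0,"wy": 0,"wz": 0,"gripper": 0}])

```text
clock: 26.65
ee_pos: [523.5, 70.1, 91.3]
orientation: [[-0.086, 0.884, -0.46], [0.996, 0.076, -0.041], [-0.001, -0.462, -0.887]]
wrist_force: [0.1, 0.5, -2.2]
grip_width: 13.3
finger_force: 40.0
```

```bash
python3 st.py p19 wrist; python3 go.py 523.5 70 150 5.2 0
```

```text
wrist [(0.45, 18, 86, 19, 222), (0.97, 15, 77, 38, 478), (0.58, 12, 55, 21, 197)]
clock 26.75 pos [523.4  70.5  91.4] F [ 0.29  0.04 -2.33] w 13.7
shift [-0.003 -0.18  -0.347] turn [-0.306 -0.    -0.003] j [ 0.25  0.7  -0.65  1.42  0.27  1.63 -0.34]
```

Emit:
play_rows(series=[{"dx": 0,"dy": -0.05,"dz": -0.1,"wx": 0,"wy": 0,"wz": 0,"gripper": 0},{"dx": 0.03,"dy": 0,"dz": 0,"wx": 0,"wy": 0,"wz": 0,"gripper": 0},{"dx": -0.03,"dy": 0,"dz": 0,"wx": 0,"wy": 0,"wz": 0,"gripper": 0},{"dx": 0.03,"dy": 0,"dz": 0,"wx": 0,"wy": 0,"wz": 0,"gripper": 0},{"dx": -0.03,"dy": 0,"dz": 0,"wx": 0,"wy": 0,"wz": 0,"gripper": 0},{"dx": 0,"dy": 0,"dz": 0,"wx": 0,"wy": 0,"wz": 0,"gripper": 0}])

```text
clock: 27.5
ee_pos: [523.7, 70.1, 107.9]
orientation: [[-0.086, 0.883, -0.461], [0.996, 0.076, -0.041], [-0.001, -0.462, -0.887]]
wrist_force: [0.4, 0.9, -1.8]
grip_width: 13.8
finger_force: 40.0
```

```bash
python3 st.py p20 wrist; python3 go.py 523.5 70 150 5.2 0
```

```text
wrist [(0.77, 16, 86, 20, 179), (0.88, 15, 77, 38, 378), (0.47, 13, 55, 21, 168)]
clock 27.6 pos [523.7  70.5 108. ] F [-0.17  0.04 -1.18] w 13.8
shift [-0.003 -0.131 -0.248] turn [-0.306 -0.    -0.003] j [ 0.25  0.68 -0.66  1.4   0.26  1.65 -0.34]
```

The last stone came to rest on top of the other two, so I'll nudge it down later. Next I level the shaker and set it down for now on the free table between the case and the coaster, so that the harmonica goes in first, as the order asks.

Emit:
play_rows(series=[{"dx": 0,"dy": -0.07,"dz": -0.13,"wx": -0.1,"wy": 0,"wz": 0,"gripper": 0},{"dx": 0,"dy": 0,"dz": -0.1,"wx": -0.106,"wy": 0,"wz": 0,"gripper": 0},{"dx": 0,"dy": 0,"dz": 0,"wx": -0.1,"wy": 0,"wz": 0,"gripper": 0},{"dx": -0.1,"dy": 0,"dz": 0,"wx": 0,"wy": 0,"wz": 0,"gripper": 0},{"dx": -0.3,"dy": -0.02,"dz": 0,"wx": 0,"wy": 0,"wz": 0,"gripper": 0},{"dx": -0.38,"dy": -0.02,"dz": 0,"wx": 0,"wy": 0,"wz": 0,"gripper": 0},{"dx": -0.38,"dy": -0.02,"dz": 0,"wx": 0,"wy": 0,"wz": 0,"gripper": 0},{"dx": -0.38,"dy": -0.02,"dz": 0,"wx": 0,"wy": 0,"wz": 0,"gripper": 0},{"dx": -0.25,"dy": -0.01,"dz": 0,"wx": 0,"wy": 0,"wz": 0,"gripper": 0},{"dx": -0.04,"dy": 0,"dz": 0,"wx": 0,"wy": 0,"wz": 0,"gripper": 0}])

```text
clock: 28.85
ee_pos: [537.8, -207.7, 143.9]
orientation: [[-0.081, 0.997, -0.002], [0.997, 0.081, -0.0], [0.0, -0.002, -1.0]]
wrist_force: [-0.4, -0.3, -2.3]
grip_width: 13.9
finger_force: 40.0
```

```bash
python3 go.py 535 -205 42.5 5.2 0; python3 st.py p21 top wrist scene
python3 - <<'E'
from h import *
im=cv2.imread('pics/p21scene.png')[170:300,140:330]
a=cv2.resize(im,None,fx=3,fy=3,interpolation=cv2.INTER_CUBIC)
b=cv2.imread('pics/p21wrist.png')[60:260,140:420]
cv2.imwrite('pics/c2.png',cv2.resize(np.vstack([a[:, :560],cv2.resize(b,(560,200))]),None,fx=1,fy=1))
E
```

```text
clock 28.85 pos [ 537.8 -207.7  143.9] F [-0.4  -0.35 -2.26] w 13.9
shift [ 0.02  -0.016  0.676] turn [-0.001 -0.    -0.006] j [ 0.78  0.34 -0.59  1.67  0.21  1.2   0.22]
top [(0.39, -115, -367, 5, 150)]
wrist [(0.76, 37, -19, 17, 217), (0.74, 16, -61, 21, 292), (0.92, 39, -75, 17, 346), (0.66, 19, -86, 20, 323), (0.66, -45, -192, 113, 10109)]
scene [(0.57, 93, -29, 47, 4210)]
```

View pics/c2.png

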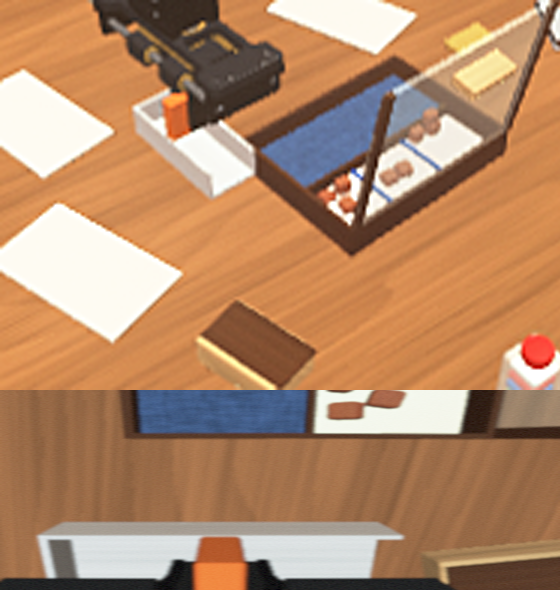

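The picture shows stones in all three fields (about 3, 2 and 3) and an empty shaker. Next I set the shaker down, release it and rise.

Emit:
play_rows(series=[{"dx": 0.02,"dy": -0.016,"dz": 0.2,"wx": 0,"wy": 0,"wz": 0,"gripper": 0},{"dx": 0,"dy": 0,"dz": 0.2,"wx": 0,"wy": 0,"wz": 0,"gripper": 0},{"dx": 0,"dy": 0,"dz": 0.15,"wx": 0,"wy": 0,"wz": 0,"gripper": 0},{"dx": 0,"dy": 0,"dz": 0.08,"wx": 0,"wy": 0,"wz": 0,"gripper": 0},{"dx": 0,"dy": 0,"dz": 0.04,"wx": 0,"wy": 0,"wz": 0,"gripper": 0},{"dx": 0,"dy": 0,"dz": 0,"wx": 0,"wy": 0,"wz": 0,"gripper": 0},{"dx": 0,"dy": 0,"dz": 0,"wx": 0,"wy": 0,"wz": 0,"gripper": 40},{"dx": 0,"dy": 0,"dz": 0,"wx": 0,"wy": 0,"wz": 0,"gripper": 50},{"dx": 0,"dy": 0,"dz": 0,"wx": 0,"wy": 0,"wz": 0,"gripper": 50},{"dx": 0,"dy": 0,"dz": 0,"wx": 0,"wy": 0,"wz": 0,"gripper": 50}])

```text
clock: 30.4
ee_pos: [536.0, -200.9, 44.3]
orientation: [[-0.087, 0.996, 0.001], [0.996, 0.087, -0.0], [-0.001, 0.001, -1.0]]
wrist_force: [-0.3, 0.6, -0.4]
grip_width: 41.0
finger_force: 0.0
```

Emit:
play_rows(series=[{"dx": 0,"dy": 0,"dz": -0.1,"wx": 0,"wy": 0,"wz": 0,"gripper": 50},{"dx": 0,"dy": 0,"dz": -0.3,"wx": 0,"wy": 0,"wz": 0,"gripper": 50},{"dx": 0,"dy": 0,"dz": -0.4,"wx": 0,"wy": 0,"wz": 0,"gripper": 50},{"dx": 0,"dy": 0,"dz": -0.4,"wx": 0,"wy": 0,"wz": 0,"gripper": 50},{"dx": 0,"dy": 0,"dz": -0.4,"wx": 0,"wy": 0,"wz": 0,"gripper": 30},{"dx": 0.4,"dy": -0.07,"dz": 0,"wx": 0,"wy": 0,"wz": 0,"gripper": 15},{"dx": 0.4,"dy": -0.07,"dz": 0,"wx": 0,"wy": 0,"wz": 0,"gripper": 0},{"dx": 0.4,"dy": -0.07,"dz": 0,"wx": 0,"wy": 0,"wz": 0,"gripper": 0},{"dx": 0.3,"dy": -0.07,"dz": 0,"wx": 0,"wy": 0,"wz": 0,"gripper": 0},{"dx": 0,"dy": 0,"dz": 0,"wx": 0,"wy": 0,"wz": 0,"gripper": 0}])

```text
clock: 31.65
ee_pos: [473.6, 23.7, 285.5]
orientation: [[-0.093, 0.996, 0.002], [0.996, 0.093, -0.001], [-0.002, 0.002, -1.0]]
wrist_force: [1.0, -0.7, 0.1]
grip_width: 1.1
finger_force: 0.0
```

```bash
python3 go.py 520 60 200 5.2 0; python3 st.py p22 wrist; python3 look.py p22b shaker case
```

```text
clock 31.65 pos [473.6  23.7 285.5] F [ 1.02 -0.67  0.13] w 1.1
shift [0.213 0.33  0.57 ] turn [0.001 0.001 0.002] j [ 0.65  0.01 -0.78  1.71  0.01  1.43 -0.05]
wrist [(0.5, 8, 85, 19, 21), (0.61, 12, 76, 38, 112), (0.63, 10, 58, 21, 79), (0.5, 39, 9, 17, 104), (0.43, 37, -12, 17, 93), (0.63, 38, -72, 17, 82)]
31.75 [474.5  19.6 284.9] [ 0.65  0.01 -0.78  1.71  0.01  1.43 -0.04] [[-0.088, 0.996, 0.002], [0.996, 0.088, -0.001], [-0.002, 0.001, -1.0]]
shaker 0.4 [328. 188.] (array([603.7,  -8. ]), array([20.5, 16.3]), 7.4) [10. 17. 19.] [601.  -7.  16.]
lm []
case 0.88 [379. 178.] (array([691.8,   5.9]), array([443.9, 255.6]), 6.0) [  6.  89. 225.] [625.  28.  97.]
lm [(0.7, array([563.,   3.,   0.])), (0.58, array([587., -91.,   0.]))]
```

Emit:
play_rows(series=[{"dx": 0.16,"dy": 0.33,"dz": 0,"wx": 0,"wy": 0,"wz": 0,"gripper": 40},{"dx": 0.17,"dy": 0.33,"dz": 0,"wx": 0,"wy": 0,"wz": 0,"gripper": 40},{"dx": 0,"dy": 0,"dz": 0,"wx": 0,"wy": 0,"wz": -0.115,"gripper": 40},{"dx": 0,"dy": 0,"dz": 0,"wx": 0,"wy": 0,"wz": -0.115,"gripper": 40},{"dx": 0,"dy": 0,"dz": 0,"wx": 0,"wy": 0,"wz": -0.115,"gripper": 40},{"dx": 0,"dy": 0,"dz": 0,"wx": 0,"wy": 0,"wz": -0.115,"gripper": 40},{"dx": 0,"dy": 0,"dz": 0,"wx": 0,"wy": 0,"wz": -0.115,"gripper": 40},{"dx": 0,"dy": 0,"dz": 0,"wx": 0,"wy": 0,"wz": -0.115,"gripper": 40},{"dx": 0,"dy": 0,"dz": 0,"wx": 0,"wy": 0,"wz": -0.115,"gripper": 40},{"dx": 0,"dy": 0,"dz": 0,"wx": 0,"wy": 0,"wz": -0.115,"gripper": 40}])

```text
clock: 33.25
ee_pos: [569.0, 76.9, 283.7]
orientation: [[-0.999, 0.034, -0.0], [0.034, 0.999, -0.0], [0.0, -0.0, -1.0]]
wrist_force: [-0.5, -0.4, 0.8]
grip_width: 35.0
finger_force: 0.0
```

Emit:
play_rows(series=[{"dx": 0,"dy": 0,"dz": 0,"wx": 0,"wy": 0,"wz": -0.08,"gripper": 40},{"dx": 0,"dy": 0,"dz": 0.3,"wx": 0,"wy": 0,"wz": 0,"gripper": 40},{"dx": 0,"dy": 0,"dz": 0.3,"wx": 0,"wy": 0,"wz": 0,"gripper": 40},{"dx": 0,"dy": 0,"dz": 0.3,"wx": 0,"wy": 0,"wz": 0,"gripper": 40},{"dx": 0,"dy": 0,"dz": 0,"wx": 0,"wy": 0,"wz": 0,"gripper": 40}])

```text
clock: 33.88
ee_pos: [567.1, 76.3, 146.2]
orientation: [[-0.996, -0.086, -0.005], [-0.086, 0.996, -0.001], [0.005, -0.0, -1.0]]
wrist_force: [-0.2, 0.8, 1.3]
grip_width: 35.1
finger_force: 0.0
```

```bash
python3 st.py p23 wrist; python3 look.py p23b stone0; python3 go.py 568.1 77.3 27 95.2 0
```

```text
wrist [(0.48, 11, 75, 38, 204), (0.55, 11, 57, 21, 170), (0.55, 38, 9, 17, 221), (0.56, 37, -12, 17, 232), (0.66, 38, -71, 17, 279), (0.57, 18, -84, 19, 278)]
33.975 [569.4  77.6 150.2] [ 0.61  0.47 -1.05  1.65  0.43  1.27  1.13] [[-0.996, -0.086, 0.001], [-0.086, 0.996, 0.0], [-0.001, 0.0, -1.0]]
stone0 0.8 [107. 191.] (array([589.4, -83. ]), array([17.5, 16.3]), 6.3) [14. 20. 24.] [588. -81.  20.]
stone0 0.74 [133. 194.] (array([584.6, -56.9]), array([15.9, 12.7]), 85.4) [10. 21. 23.] [583. -56.  19.]
stone0 0.71 [128. 212.] (array([608.8, -68.9]), array([17.2, 16.6]), 84.9) [11. 17. 19.] [608. -68.  17.]
stone0 0.65 [190. 210.] (array([601.2,  12.7]), array([14.7, 15.1]), 82.5) [12. 18. 19.] [600.  13.  17.]
stone0 0.64 [256. 186.] (array([567.9,  84.2]), array([21.8, 11. ]), 51.4) [ 8. 20. 26.] [566.  83.  19.]
stone0 0.57 [246. 192.] (array([569.3,  75.6]), array([12.5, 15. ]), 4.6) [29. 38. 40.] [568.  76.  37.]
stone0 0.54 [233. 189.] (array([569.2,  58.4]), array([18.6, 15.7]), 79.0) [18. 22. 23.] [568.  58.  21.]
stone0 0.51 [178. 209.] (array([601.9,  -8.1]), array([16.3, 16.1]), 89.7) [10. 18. 19.] [601.  -7.  17.]
clock 34.075 pos [570.   77.9 151.1] F [ 0.59 -0.08  0.42] w 35.0
shift [ 0.015 -0.003  0.827] turn [-0.     0.002 -0.003] j [ 0.61  0.47 -1.05  1.65  0.43  1.27  1.13]
```

Emit:
play_rows(newtons=12, series=[{"dx": 0.008,"dy": -0.012,"dz": 0.35,"wx": 0,"wy": 0,"wz": 0,"gripper": 40},{"dx": 0,"dy": 0,"dz": 0.25,"wx": 0,"wy": 0,"wz": 0,"gripper": 40},{"dx": 0,"dy": 0,"dz": 0.15,"wx": 0,"wy": 0,"wz": 0,"gripper": 40},{"dx": 0,"dy": 0,"dz": 0.077,"wx": 0,"wy": 0,"wz": 0,"gripper": 40},{"dx": 0,"dy": 0,"dz": 0,"wx": 0,"wy": 0,"wz": 0,"gripper": 25},{"dx": 0,"dy": 0,"dz": 0,"wx": 0,"wy": 0,"wz": 0,"gripper": 15},{"dx": 0,"dy": 0,"dz": 0,"wx": 0,"wy": 0,"wz": 0,"gripper": 5},{"dx": 0,"dy": 0,"dz": 0,"wx": 0,"wy": 0,"wz": 0,"gripper": 0},{"dx": 0,"dy": 0,"dz": 0,"wx": 0,"wy": 0,"wz": 0,"gripper": 0}])

```text
clock: 35.2
ee_pos: [568.6, 75.8, 26.0]
orientation: [[-0.996, -0.087, 0.002], [-0.087, 0.996, -0.0], [-0.002, -0.001, -1.0]]
wrist_force: [-1.4, -0.7, 6.9]
grip_width: 16.8
finger_force: 12.0
```

Emit:
play_rows(series=[{"dx": 0,"dy": 0,"dz": -0.1,"wx": 0,"wy": 0,"wz": 0,"gripper": 0},{"dx": 0,"dy": 0,"dz": -0.1,"wx": 0,"wy": 0,"wz": 0,"gripper": 0},{"dx": -0.12,"dy": 0,"dz": 0,"wx": 0,"wy": 0,"wz": 0,"gripper": 0},{"dx": -0.1,"dy": 0,"dz": 0,"wx": 0,"wy": 0,"wz": 0,"gripper": 0},{"dx": 0,"dy": 0,"dz": 0.15,"wx": 0,"wy": 0,"wz": 0,"gripper": 0},{"dx": 0,"dy": 0,"dz": 0.1,"wx": 0,"wy": 0,"wz": 0,"gripper": 0},{"dx": 0,"dy": 0,"dz": 0.06,"wx": 0,"wy": 0,"wz": 0,"gripper": 0},{"dx": 0,"dy": 0,"dz": 0,"wx": 0,"wy": 0,"wz": 0,"gripper": 30},{"dx": 0,"dy": 0,"dz": 0,"wx": 0,"wy": 0,"wz": 0,"gripper": 30}])

```text
clock: 36.33
ee_pos: [600.6, 78.6, 8.5]
orientation: [[-0.996, -0.087, 0.0], [-0.087, 0.996, -0.0], [-0.0, -0.0, -1.0]]
wrist_force: [0.4, -0.5, -0.4]
grip_width: 24.8
finger_force: 0.0
```

Emit:
play_rows(series=[{"dx": 0,"dy": 0,"dz": 0,"wx": 0,"wy": 0,"wz": 0,"gripper": 30},{"dx": 0,"dy": 0,"dz": -0.2,"wx": 0,"wy": 0,"wz": 0,"gripper": 30},{"dx": 0,"dy": 0,"dz": -0.4,"wx": 0,"wy": 0,"wz": 0,"gripper": 30},{"dx": 0,"dy": 0,"dz": -0.4,"wx": 0,"wy": 0,"wz": 0,"gripper": 50},{"dx": 0,"dy": 0,"dz": -0.4,"wx": 0,"wy": 0,"wz": 0,"gripper": 100},{"dx": 0,"dy": 0,"dz": 0,"wx": 0,"wy": 0,"wz": 0,"gripper": 100}])

```text
clock: 37.08
ee_pos: [602.5, 79.8, 223.6]
orientation: [[-0.996, -0.087, 0.008], [-0.087, 0.996, 0.0], [-0.008, -0.0, -1.0]]
wrist_force: [-0.1, -0.6, -0.1]
grip_width: 48.3
finger_force: 0.0
```

```bash
python3 st.py p24 wrist top
python3 - <<'E'
from h import *
im,d=get_image('top');TT=T_of('top')
for l in('harmonica','shaker'):
  for m in masks_of('top',l):
    if m['conf']>.3:
      P=cloud('top',d,m['mask'],TT); print(l,m['conf'],rect(P),P.mean(0))
E
python3 go.py 503 351 250 62 0
```

```text
wrist [(0.43, 13, 79, 21, 122), (0.62, 43, 74, 21, 91), (0.48, 39, 9, 17, 148), (0.55, 37, -11, 17, 167), (0.54, 16, -57, 21, 130), (0.59, 38, -72, 17, 159), (0.52, 18, -84, 20, 156)]
top []
harmonica 0.6 (array([503.1, 350.5]), array([33. , 94.7]), 60.8) [499.99865157 346.7976242   17.54127304]
shaker 0.87 (array([ 536.3, -208.1]), array([125.8,  60.7]), 5.0) [ 532.61104687 -205.54092574   19.28321029]
clock 37.425 pos [600.1  78.4 217.2] F [ 0.02 -0.29  0.16] w 76.4
shift [ 0.487  1.867 -0.219] turn [-0.    -0.001  0.367] j [ 0.57  0.49 -1.04  1.48  0.42  1.42  1.16]
```

Emit:
play_rows(series=[{"dx": 0.081,"dy": 0.311,"dz": -0.03,"wx": 0,"wy": 0,"wz": 0,"gripper": 100},{"dx": 0.081,"dy": 0.311,"dz": -0.03,"wx": 0,"wy": 0,"wz": 0,"gripper": 100},{"dx": 0.081,"dy": 0.311,"dz": -0.03,"wx": 0,"wy": 0,"wz": 0,"gripper": 100},{"dx": 0.081,"dy": 0.311,"dz": -0.03,"wx": 0,"wy": 0,"wz": 0,"gripper": 100},{"dx": 0.081,"dy": 0.311,"dz": -0.03,"wx": 0,"wy": 0,"wz": 0,"gripper": 100},{"dx": 0.081,"dy": 0.311,"dz": -0.03,"wx": 0,"wy": 0,"wz": 0,"gripper": 100},{"dx": 0,"dy": 0,"dz": 0,"wx": 0,"wy": 0,"wz": 0.1,"gripper": 100},{"dx": 0,"dy": 0,"dz": 0,"wx": 0,"wy": 0,"wz": 0.1,"gripper": 100},{"dx": 0,"dy": 0,"dz": 0,"wx": 0,"wy": 0,"wz": 0.1,"gripper": 100},{"dx": 0,"dy": 0,"dz": 0,"wx": 0,"wy": 0,"wz": 0.067,"gripper": 100}])

```text
clock: 38.67
ee_pos: [503.4, 351.0, 244.5]
orientation: [[-0.881, 0.474, -0.001], [0.474, 0.881, -0.001], [0.0, -0.001, -1.0]]
wrist_force: [0.7, -0.1, -0.3]
grip_width: 87.2
finger_force: 0.0
```

```bash
python3 look.py h1 harmonica;  python3 st.py p25 wrist; python3 go.py 503 351 22 62 0
```

```text
38.675 [503.4 351.  244.5] [ 0.03  0.46 -0.97  1.42  0.38  1.46  0.14] [[-0.881, 0.474, -0.001], [0.474, 0.881, -0.001], [0.0, -0.001, -1.0]]
harmonica 0.91 [249. 168.] (array([500.2, 348.3]), array([ 28.3, 101.4]), 60.1) [18. 20. 21.] [498. 350.  20.]
lm [(0.79, array([502., 354.,   0.]))]
wrist []
clock 38.925 pos [503.5 351.1 244.9] F [0.02 1.09 0.54] w 87.1
shift [ 3.000e-03 -1.000e-03  1.486e+00] turn [-0.     0.     0.001] j [ 0.03  0.46 -0.97  1.42  0.38  1.46  0.15]
```

Emit:
play_rows(newtons=20, series=[{"dx": 0.01,"dy": -0.025,"dz": 0.35,"wx": 0,"wy": 0,"wz": 0.018,"gripper": 80},{"dx": 0,"dy": 0,"dz": 0.4,"wx": 0,"wy": 0,"wz": 0,"gripper": 70},{"dx": 0,"dy": 0,"dz": 0.4,"wx": 0,"wy": 0,"wz": 0,"gripper": 60},{"dx": 0,"dy": 0,"dz": 0.25,"wx": 0,"wy": 0,"wz": 0,"gripper": 60},{"dx": 0,"dy": 0,"dz": 0.13,"wx": 0,"wy": 0,"wz": 0,"gripper": 60},{"dx": 0,"dy": 0,"dz": 0.07,"wx": 0,"wy": 0,"wz": 0,"gripper": 60},{"dx": 0,"dy": 0,"dz": 0,"wx": 0,"wy": 0,"wz": 0,"gripper": 30},{"dx": 0,"dy": 0,"dz": 0,"wx": 0,"wy": 0,"wz": 0,"gripper": 15},{"dx": 0,"dy": 0,"dz": 0,"wx": 0,"wy": 0,"wz": 0,"gripper": 10},{"dx": 0,"dy": 0,"dz": 0,"wx": 0,"wy": 0,"wz": 0,"gripper": 10}])

```text
clock: 40.17
ee_pos: [501.1, 348.7, 6.2]
orientation: [[-0.869, 0.495, 0.002], [0.495, 0.869, 0.0], [-0.001, 0.001, -1.0]]
wrist_force: [-0.7, -1.5, 4.1]
grip_width: 25.5
finger_force: 20.0
```

Emit:
play_rows(series=[{"dx": 0,"dy": 0,"dz": 0,"wx": 0,"wy": 0,"wz": 0,"gripper": 0},{"dx": 0,"dy": 0,"dz": 0,"wx": 0,"wy": 0,"wz": 0,"gripper": 0},{"dx": 0,"dy": 0,"dz": 0,"wx": 0,"wy": 0,"wz": 0,"gripper": 0}])

```text
clock: 40.55
ee_pos: [501.1, 348.8, 6.2]
orientation: [[-0.869, 0.495, 0.001], [0.495, 0.869, 0.0], [-0.001, 0.001, -1.0]]
wrist_force: [-0.4, -1.6, 6.0]
grip_width: 25.9
finger_force: 20.0
```

Emit:
play_rows(series=[{"dx": 0,"dy": 0,"dz": -0.2,"wx": 0,"wy": 0,"wz": 0,"gripper": 0},{"dx": 0,"dy": 0,"dz": -0.35,"wx": 0,"wy": 0,"wz": 0,"gripper": 0},{"dx": -0.1,"dy": -0.15,"dz": -0.2,"wx": 0,"wy": 0,"wz": 0,"gripper": 0},{"dx": -0.2,"dy": -0.32,"dz": 0,"wx": 0,"wy": 0,"wz": 0,"gripper": 0},{"dx": -0.2,"dy": -0.32,"dz": 0,"wx": 0,"wy": 0,"wz": 0,"gripper": 0},{"dx": -0.2,"dy": -0.32,"dz": 0,"wx": 0,"wy": 0,"wz": 0,"gripper": 0},{"dx": -0.2,"dy": -0.32,"dz": 0,"wx": 0,"wy": 0,"wz": 0,"gripper": 0},{"dx": -0.2,"dy": -0.32,"dz": 0,"wx": 0,"wy": 0,"wz": 0,"gripper": 0},{"dx": -0.18,"dy": -0.22,"dz": 0,"wx": 0,"wy": 0,"wz": 0,"gripper": 0},{"dx": 0,"dy": 0,"dz": 0,"wx": 0,"wy": 0,"wz": 0.1,"gripper": 0}])

```text
clock: 41.8
ee_pos: [521.3, -7.9, 117.6]
orientation: [[-0.775, 0.632, -0.0], [0.632, 0.775, -0.001], [-0.001, -0.001, -1.0]]
wrist_force: [-0.4, 1.0, -2.0]
grip_width: 25.4
finger_force: 20.0
```

Emit:
play_rows(series=[{"dx": 0,"dy": 0,"dz": 0,"wx": 0,"wy": 0,"wz": 0.1,"gripper": 0},{"dx": 0,"dy": 0,"dz": 0,"wx": 0,"wy": 0,"wz": 0.1,"gripper": 0},{"dx": 0,"dy": 0,"dz": 0,"wx": 0,"wy": 0,"wz": 0.1,"gripper": 0},{"dx": 0,"dy": 0,"dz": 0,"wx": 0,"wy": 0,"wz": 0.1,"gripper": 0},{"dx": 0,"dy": 0,"dz": 0,"wx": 0,"wy": 0,"wz": 0.1,"gripper": 0},{"dx": 0,"dy": 0,"dz": 0,"wx": 0,"wy": 0,"wz": 0,"gripper": 0}])

```text
clock: 42.55
ee_pos: [521.1, -3.2, 117.9]
orientation: [[-0.112, 0.994, 0.0], [0.994, 0.112, -0.001], [-0.001, 0.0, -1.0]]
wrist_force: [0.3, -0.6, -0.8]
grip_width: 26.0
finger_force: 20.0
```

```bash
python3 go.py 521.2 -3.3 19.5 5.2 0; python3 st.py p26 wrist; python3 look.py p27 case harmonica
```

```text
clock 42.55 pos [521.1  -3.2 117.9] F [ 0.31 -0.58 -0.77] w 26.0
shift [-0.     0.001  0.656] turn [0.    0.    0.013] j [ 0.6   0.28 -0.77  1.83  0.22  1.12 -0.14]
wrist [(0.76, 13, 79, 21, 284), (0.64, 42, 75, 21, 290), (0.59, 11, 58, 21, 253), (0.59, 39, 9, 17, 325), (0.51, 37, -11, 17, 276)]
42.65 [521.1  -3.3 117.9] [ 0.6   0.28 -0.77  1.83  0.22  1.12 -0.13] [[-0.114, 0.993, 0.0], [0.993, 0.114, -0.001], [-0.001, 0.0, -1.0]]
case 0.76 [378. 159.] (array([620.9,   2.5]), array([318.5, 274.5]), 8.7) [  5.  38. 131.] [605.  51.  53.]
lm [(0.81, array([564.,   1.,   0.]))]
harmonica 0.97 [252. 229.] (array([517.4,  -2.9]), array([ 41.4, 100.2]), 0.5) [129. 132. 133.] [519.   9. 131.]
lm [(0.68, array([529., -60.,   0.]))]
```

View pics/p26wrist.png

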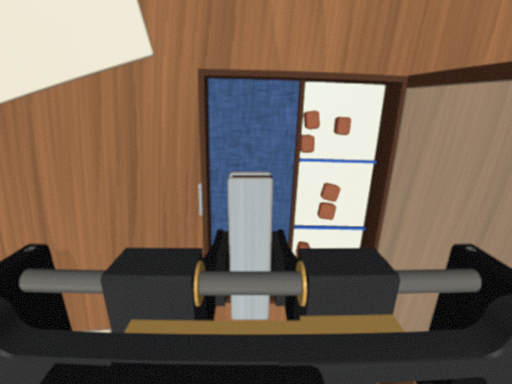

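Field0 now has three stones flat at px (312,119), (343,125) and (307,143), and the middle field has two. The harmonica is centred over the bay, so I lower it.

Emit:
play_rows(series=[{"dx": 0,"dy": 0,"dz": 0.2,"wx": 0,"wy": 0,"wz": 0.013,"gripper": 0},{"dx": 0,"dy": 0,"dz": 0.2,"wx": 0,"wy": 0,"wz": 0,"gripper": 0},{"dx": 0,"dy": 0,"dz": 0.15,"wx": 0,"wy": 0,"wz": 0,"gripper": 0},{"dx": 0,"dy": 0,"dz": 0.07,"wx": 0,"wy": 0,"wz": 0,"gripper": 0},{"dx": 0,"dy": 0,"dz": 0.035,"wx": 0,"wy": 0,"wz": 0,"gripper": 0},{"dx": 0,"dy": 0,"dz": 0,"wx": 0,"wy": 0,"wz": 0,"gripper": 0},{"dx": 0,"dy": 0,"dz": 0,"wx": 0,"wy": 0,"wz": 0,"gripper": 45},{"dx": 0,"dy": 0,"dz": 0,"wx": 0,"wy": 0,"wz": 0,"gripper": 45},{"dx": 0,"dy": 0,"dz": 0,"wx": 0,"wy": 0,"wz": 0,"gripper": 45},{"dx": 0,"dy": 0,"dz": 0,"wx": 0,"wy": 0,"wz": 0,"gripper": 45}])

```text
clock: 44.15
ee_pos: [521.3, -3.4, 19.8]
orientation: [[-0.09, 0.996, 0.001], [0.996, 0.09, -0.0], [-0.0, 0.001, -1.0]]
wrist_force: [0.9, 0.3, 0.0]
grip_width: 38.8
finger_force: 0.0
```

Emit:
play_rows(series=[{"dx": 0,"dy": 0,"dz": -0.1,"wx": 0,"wy": 0,"wz": 0,"gripper": 45},{"dx": 0,"dy": 0,"dz": -0.3,"wx": 0,"wy": 0,"wz": 0,"gripper": 45},{"dx": 0,"dy": 0,"dz": -0.4,"wx": 0,"wy": 0,"wz": 0,"gripper": 45},{"dx": 0,"dy": 0,"dz": -0.4,"wx": 0,"wy": 0,"wz": 0,"gripper": 60},{"dx": -0.36,"dy": 0,"dz": -0.1,"wx": 0,"wy": 0,"wz": 0,"gripper": 60},{"dx": -0.36,"dy": 0,"dz": 0,"wx": 0,"wy": 0,"wz": 0,"gripper": 60},{"dx": -0.36,"dy": 0,"dz": 0,"wx": 0,"wy": 0,"wz": 0,"gripper": 60},{"dx": -0.3,"dy": 0,"dz": 0,"wx": 0,"wy": 0,"wz": 0,"gripper": 60},{"dx": 0,"dy": 0,"dz": 0,"wx": 0,"wy": 0,"wz": 0,"gripper": 60}])

```text
clock: 45.28
ee_pos: [539.1, -213.6, 215.2]
orientation: [[-0.084, 0.996, 0.0], [0.996, 0.084, -0.001], [-0.001, 0.0, -1.0]]
wrist_force: [0.2, 0.3, -0.6]
grip_width: 52.2
finger_force: 0.0
```

```bash
sed -i 's/>70\]/>60]/' look.py; python3 look.py s1 shaker harmonica; python3 go.py 536 -201 44 5.2 0
```

```text
45.275 [ 539.1 -213.6  215.2] [ 0.84  0.3  -0.65  1.57  0.19  1.33  0.24] [[-0.084, 0.996, 0.0], [0.996, 0.084, -0.001], [-0.001, 0.0, -1.0]]
shaker 0.83 [245. 170.] (array([ 534.6, -213.2]), array([135.2,  77.8]), 4.8) [ 3.  5. 76.] [ 534. -202.   20.]
handle (array([ 535.2, -200.6]), array([13.9, 51. ]), 4.8) 78.6868008595905
shaker 0.35 [367.  50.] (array([666.3, -44.6]), array([386.2, 118.5]), 5.5) [  5.  49. 196.] [624. -60.  78.]
handle (array([672.5, -53.4]), array([32.2, 99.7]), 5.4) 211.53717759041322
lm [(0.56, array([ 535., -202.,    6.]))]
harmonica 0.73 [251.  23.] (array([523.5, -31.1]), array([24.6, 46.2]), 5.3) [25. 33. 34.] [524. -32.  32.]
lm [(0.92, array([524.,  -0.,   0.]))]
clock 45.525 pos [ 540.1 -207.8  215.4] F [ 0.05  0.06 -0.12] w 52.3
shift [ 0.048 -0.024  1.142] turn [0.001 0.    0.001] j [ 0.83  0.3  -0.66  1.57  0.19  1.33  0.24]
```

Emit:
play_rows(newtons=40, series=[{"dx": 0.048,"dy": -0.027,"dz": 0.3,"wx": 0,"wy": 0,"wz": 0,"gripper": 60},{"dx": 0,"dy": 0,"dz": 0.35,"wx": 0,"wy": 0,"wz": 0,"gripper": 60},{"dx": 0,"dy": 0,"dz": 0.3,"wx": 0,"wy": 0,"wz": 0,"gripper": 60},{"dx": 0,"dy": 0,"dz": 0.13,"wx": 0,"wy": 0,"wz": 0,"gripper": 60},{"dx": 0,"dy": 0,"dz": 0.06,"wx": 0,"wy": 0,"wz": 0,"gripper": 40},{"dx": 0,"dy": 0,"dz": 0,"wx": 0,"wy": 0,"wz": 0,"gripper": 0},{"dx": 0,"dy": 0,"dz": 0,"wx": 0,"wy": 0,"wz": 0,"gripper": 0},{"dx": 0,"dy": 0,"dz": 0,"wx": 0,"wy": 0,"wz": 0,"gripper": 0},{"dx": 0,"dy": 0,"dz": 0,"wx": 0,"wy": 0,"wz": 0,"gripper": 0},{"dx": 0,"dy": 0,"dz": 0,"wx": 0,"wy": 0,"wz": 0,"gripper": 0}])

```text
clock: 46.78
ee_pos: [535.7, -202.9, 44.6]
orientation: [[-0.09, 0.996, 0.001], [0.996, 0.09, -0.001], [-0.001, 0.001, -1.0]]
wrist_force: [-0.4, -0.2, 5.5]
grip_width: 14.2
finger_force: 40.0
```

Emit:
play_rows(series=[{"dx": 0,"dy": 0,"dz": 0,"wx": 0,"wy": 0,"wz": 0,"gripper": 0},{"dx": 0,"dy": 0,"dz": 0,"wx": 0,"wy": 0,"wz": 0,"gripper": 0},{"dx": 0,"dy": 0,"dz": 0,"wx": 0,"wy": 0,"wz": 0,"gripper": 0}])

```text
clock: 47.15
ee_pos: [535.7, -202.9, 44.5]
orientation: [[-0.09, 0.996, 0.001], [0.996, 0.09, -0.001], [-0.001, 0.001, -1.0]]
wrist_force: [-0.6, -0.2, 6.3]
grip_width: 13.9
finger_force: 40.0
```

```bash
python3 go.py 520 -330 47.5 20 0
```

```text
clock 47.15 pos [ 535.7 -202.9   44.5] F [-0.59 -0.24  6.34] w 13.9
shift [-0.834 -0.18  -0.019] turn [ 0.001  0.001 -0.165] j [ 0.79  0.46 -0.61  1.76  0.31  1.01  0.15]
```

Emit:
play_rows(series=[{"dx": 0,"dy": 0,"dz": -0.2,"wx": 0,"wy": 0,"wz": 0,"gripper": 0},{"dx": 0,"dy": 0,"dz": -0.3,"wx": 0,"wy": 0,"wz": 0,"gripper": 0},{"dx": -0.2,"dy": -0.04,"dz": 0,"wx": 0,"wy": 0,"wz": 0,"gripper": 0},{"dx": -0.25,"dy": -0.06,"dz": 0,"wx": 0,"wy": 0,"wz": 0,"gripper": 0},{"dx": -0.25,"dy": -0.06,"dz": 0,"wx": 0,"wy": 0,"wz": 0,"gripper": 0},{"dx": -0.134,"dy": -0.02,"dz": 0,"wx": 0,"wy": 0,"wz": 0,"gripper": 0},{"dx": 0,"dy": 0,"dz": 0.1,"wx": 0,"wy": 0,"wz": -0.08,"gripper": 0},{"dx": 0,"dy": 0,"dz": 0.1,"wx": 0,"wy": 0,"wz": -0.085,"gripper": 0},{"dx": 0,"dy": 0,"dz": 0,"wx": 0,"wy": 0,"wz": 0,"gripper": 0}])

```text
clock: 48.28
ee_pos: [519.1, -328.5, 87.5]
orientation: [[-0.342, 0.94, -0.002], [0.94, 0.342, 0.002], [0.002, -0.001, -1.0]]
wrist_force: [-0.0, -0.1, -1.6]
grip_width: 13.5
finger_force: 40.0
```

```bash
python3 go.py 520 -330 51.5 20 0
```

```text
clock 48.275 pos [ 519.1 -328.5   87.5] F [-0.02 -0.05 -1.61] w 13.5
shift [-0.012  0.003  0.24 ] turn [-0.    -0.001  0.   ] j [ 0.97  0.49 -0.62  1.62  0.3   1.13  0.63]
```

Emit:
play_rows(series=[{"dx": -0.012,"dy": 0.003,"dz": 0.13,"wx": 0,"wy": 0,"wz": 0,"gripper": 0},{"dx": 0,"dy": 0,"dz": 0.07,"wx": 0,"wy": 0,"wz": 0,"gripper": 0},{"dx": 0,"dy": 0,"dz": 0.04,"wx": 0,"wy": 0,"wz": 0,"gripper": 0},{"dx": 0,"dy": 0,"dz": 0,"wx": 0,"wy": 0,"wz": 0,"gripper": 0},{"dx": 0,"dy": 0,"dz": 0,"wx": 0,"wy": 0,"wz": 0,"gripper": 50},{"dx": 0,"dy": 0,"dz": 0,"wx": 0,"wy": 0,"wz": 0,"gripper": 50},{"dx": 0,"dy": 0,"dz": 0,"wx": 0,"wy": 0,"wz": 0,"gripper": 50},{"dx": 0,"dy": 0,"dz": 0,"wx": 0,"wy": 0,"wz": 0,"gripper": 50}])

```text
clock: 49.28
ee_pos: [520.7, -331.4, 53.0]
orientation: [[-0.342, 0.94, 0.001], [0.94, 0.342, -0.001], [-0.001, 0.0, -1.0]]
wrist_force: [0.3, 0.5, -0.3]
grip_width: 41.2
finger_force: 0.0
```

Emit:
play_rows(series=[{"dx": 0,"dy": 0,"dz": -0.1,"wx": 0,"wy": 0,"wz": 0,"gripper": 50},{"dx": 0,"dy": 0,"dz": -0.3,"wx": 0,"wy": 0,"wz": 0,"gripper": 50},{"dx": 0,"dy": 0,"dz": -0.4,"wx": 0,"wy": 0,"wz": 0,"gripper": 50},{"dx": 0,"dy": 0,"dz": -0.4,"wx": 0,"wy": 0,"wz": 0,"gripper": 30},{"dx": 0,"dy": 0,"dz": -0.4,"wx": 0,"wy": 0,"wz": 0,"gripper": 0}])

```text
clock: 49.9
ee_pos: [520.3, -330.8, 296.2]
orientation: [[-0.343, 0.939, 0.002], [0.939, 0.343, -0.001], [-0.002, 0.001, -1.0]]
wrist_force: [-0.1, -0.7, -0.4]
grip_width: 30.9
finger_force: 0.0
```

```bash
python3 look.py s2 shaker coaster; python3 go.py 747 17 280 5.2 0
```

```text
49.9 [ 520.3 -330.8  296.2] [ 0.98  0.35 -0.66  1.34  0.21  1.52  0.7 ] [[-0.343, 0.939, 0.002], [0.939, 0.343, -0.001], [-0.002, 0.001, -1.0]]
shaker 0.87 [247. 164.] (array([ 518.7, -335.2]), array([129.6,  63.4]), 19.5) [ 9. 11. 82.] [ 518. -331.   26.]
handle (array([ 519. , -329.6]), array([13.1, 52.1]), 20.1) 84.3051184251014
lm [(0.63, array([ 515., -334.,    6.]))]
coaster 0.86 [257. 147.] (array([ 520.2, -327.8]), array([171. ,  99.8]), 19.8) [5. 6. 7.] [ 520. -318.    6.]
coaster 0.63 [125.  81.] (array([ 286.5, -276.9]), array([170.8, 101.1]), 12.6) [5. 6. 8.] [ 288. -275.    6.]
clock 50.1 pos [ 521.  -331.1  295.1] F [ 1.38  1.5  -0.69] w 14.7
shift [1.665 2.21  0.1  ] turn [0.002 0.002 0.165] j [ 0.98  0.35 -0.66  1.34  0.21  1.51  0.7 ]
```

The shaker is centred on its coaster. Now to the back of the lid.

Emit:
play_rows(series=[{"dx": 0.238,"dy": 0.316,"dz": 0,"wx": 0,"wy": 0,"wz": 0,"gripper": 0},{"dx": 0.238,"dy": 0.316,"dz": 0,"wx": 0,"wy": 0,"wz": 0,"gripper": 0},{"dx": 0.238,"dy": 0.316,"dz": 0,"wx": 0,"wy": 0,"wz": 0,"gripper": 0},{"dx": 0.238,"dy": 0.316,"dz": 0,"wx": 0,"wy": 0,"wz": 0,"gripper": 0},{"dx": 0.238,"dy": 0.316,"dz": 0,"wx": 0,"wy": 0,"wz": 0,"gripper": 0},{"dx": 0.238,"dy": 0.316,"dz": 0,"wx": 0,"wy": 0,"wz": 0,"gripper": 0},{"dx": 0.238,"dy": 0.316,"dz": 0,"wx": 0,"wy": 0,"wz": 0,"gripper": 0},{"dx": 0,"dy": 0,"dz": 0,"wx": 0,"wy": 0,"wz": 0.085,"gripper": 0},{"dx": 0,"dy": 0,"dz": 0,"wx": 0,"wy": 0,"wz": 0.08,"gripper": 0},{"dx": 0,"dy": 0,"dz": 0,"wx": 0,"wy": 0,"wz": 0,"gripper": 0}])

```text
clock: 51.35
ee_pos: [746.4, 17.3, 291.7]
orientation: [[-0.091, 0.996, -0.001], [0.996, 0.091, -0.001], [-0.001, -0.001, -1.0]]
wrist_force: [-0.6, -1.5, 0.2]
grip_width: 0.1
finger_force: 0.0
```

```bash
python3 go.py 747 17 188 5.2 0; python3 st.py l1 wrist; python3 look.py l1b lid_pull harmonica
```

```text
clock 51.35 pos [746.4  17.3 291.7] F [-0.55 -1.48  0.22] w 0.1
shift [-0.002  0.005  0.691] turn [-0.001  0.     0.   ] j [ 0.24  0.68 -0.66  0.9   0.4   1.67 -0.17]
wrist [(0.64, 46, 75, 21, 109), (0.5, 42, -12, 17, 105), (0.53, 19, -84, 21, 77)]
51.45 [746.5  17.  292.2] [ 0.24  0.68 -0.66  0.9   0.4   1.67 -0.17] [[-0.093, 0.996, -0.001], [0.996, 0.093, -0.001], [-0.001, -0.001, -1.0]]
lid_pull 0.63 [184. 188.] (array([656.4,  14.8]), array([234.7, 120.7]), 81.3) [120. 212. 230.] [683.  37. 207.]
lid_pull 0.47 [164. 160.] (array([601.4,  11.5]), array([19.7, 19.7]), 79.9) [ 8. 18. 19.] [604.  13.  16.]
lm [(0.61, array([491., -21.,   0.])), (0.42, array([589.,  78.,   0.]))]
```

Emit:
play_rows(series=[{"dx": 0,"dy": 0,"dz": 0.3,"wx": 0,"wy": 0,"wz": 0,"gripper": 0},{"dx": 0,"dy": 0,"dz": 0.3,"wx": 0,"wy": 0,"wz": 0,"gripper": 0},{"dx": 0,"dy": 0,"dz": 0.08,"wx": 0,"wy": 0,"wz": 0,"gripper": 0},{"dx": 0,"dy": -0.1,"dz": 0,"wx": 0,"wy": 0,"wz": 0,"gripper": 0},{"dx": 0,"dy": -0.12,"dz": 0,"wx": 0,"wy": 0,"wz": 0,"gripper": 0},{"dx": 0,"dy": -0.12,"dz": 0,"wx": 0,"wy": 0,"wz": 0,"gripper": 0},{"dx": 0,"dy": -0.12,"dz": 0,"wx": 0,"wy": 0,"wz": 0,"gripper": 0},{"dx": 0,"dy": -0.12,"dz": 0,"wx": 0,"wy": 0,"wz": 0,"gripper": 0}])

```text
clock: 52.65
ee_pos: [660.7, 9.5, 193.1]
orientation: [[-0.091, 0.996, 0.004], [0.996, 0.091, -0.0], [-0.001, 0.004, -1.0]]
wrist_force: [1.0, 0.1, 1.1]
grip_width: 0.4
finger_force: 0.5
```

```bash
cat > lid.py <<'E'
from h import *
C=np.array([563,.5]); a=np.radians(5.2); RC=np.array([[np.cos(a),np.sin(a)],[-np.sin(a),np.cos(a)]])
TT=T_of('top'); im,d=get_image('top'); save('lid_top%d'%(env.state()['clock']*10),im)
for l in('case_lid','harmonica','shaker','stone0','lid_pull'):
  for m in masks_of('top',l)[:1]:
    P=cloud('top',d,m['mask'],TT); q=(P[:,:2]-C)@RC.T; print(l,round(m['conf'],2),'x',np.percentile(q[:,0],[2,50,98]).round(),'y',np.percentile(q[:,1],[2,50,98]).round(),'z',np.percentile(P[:,2],[5,50,95]).round())
E
python3 lid.py; python3 go.py 650 10 188 5.2 0
```

```text
case_lid 0.45 x [ 49.  60. 114.] y [ 36.  64. 107.] z [  4. 169. 229.]
harmonica 0.61 x [-127.  -77.  -16.] y [-359. -329. -293.] z [ 5. 15. 83.]
shaker 0.94 x [-130.  -75.  -13.] y [-363. -330. -291.] z [ 4. 15. 82.]
stone0 0.17 x [-139.  -98.  -65.] y [537. 587. 624.] z [ 1. 45. 96.]
lid_pull 0.63 x [48. 55. 93.] y [ 36.  74. 114.] z [ 45. 204. 231.]
clock 52.95 pos [660.9   9.4 191.3] F [0.04 0.11 0.2 ] w 0.6
shift [ 0.01  -0.072  0.022] turn [ 0.001  0.    -0.   ] j [ 0.41  0.52 -0.7   1.37  0.33  1.37 -0.21]
```

Emit:
play_rows(series=[{"dx": 0,"dy": -0.12,"dz": 0,"wx": 0,"wy": 0,"wz": 0,"gripper": 0},{"dx": 0,"dy": -0.12,"dz": 0,"wx": 0,"wy": 0,"wz": 0,"gripper": 0},{"dx": 0,"dy": -0.12,"dz": 0,"wx": 0,"wy": 0,"wz": 0,"gripper": 0},{"dx": 0,"dy": -0.1,"dz": 0,"wx": 0,"wy": 0,"wz": 0,"gripper": 0},{"dx": 0,"dy": 0,"dz": 0,"wx": 0,"wy": 0,"wz": 0,"gripper": 0},{"dx": 0,"dy": 0,"dz": 0,"wx": 0,"wy": 0,"wz": 0,"gripper": 0},{"dx": 0,"dy": 0,"dz": 0,"wx": 0,"wy": 0,"wz": 0,"gripper": 0},{"dx": 0,"dy": 0,"dz": 0,"wx": 0,"wy": 0,"wz": 0,"gripper": 0}])

```text
clock: 53.95
ee_pos: [591.7, 3.3, 190.6]
orientation: [[-0.09, 0.996, 0.0], [0.996, 0.09, 0.0], [0.0, 0.0, -1.0]]
wrist_force: [-0.4, 0.0, 0.4]
grip_width: 0.9
finger_force: 0.0
```

```bash
python3 lid.py; python3 go.py 487.3 -6.4 110 5.2 0
```

```text
case_lid 0.66 x [-73.  -2.  85.] y [ 19.  73. 115.] z [ 49.  99. 141.]
shaker 0.9 x [-131.  -77.  -15.] y [-362. -330. -293.] z [ 3. 14. 82.]
stone0 0.69 x [-75.  -5.  86.] y [ 14.  72. 116.] z [ 48. 100. 142.]
lid_pull 0.85 x [-75.  -5.  87.] y [ 13.  71. 116.] z [ 48. 100. 142.]
clock 54.25 pos [591.4   3.1 190.7] F [-0.13 -0.24  0.52] w 0.5
shift [-0.001 -0.697  0.538] turn [ 0.  0. -0.] j [ 0.51  0.37 -0.74  1.57  0.26  1.31 -0.18]
```

Emit:
play_rows(series=[{"dx": 0,"dy": 0,"dz": 0,"wx": 0,"wy": 0,"wz": 0,"gripper": 0},{"dx": 0,"dy": 0,"dz": 0,"wx": 0,"wy": 0,"wz": 0,"gripper": 0},{"dx": 0,"dy": 0,"dz": 0,"wx": 0,"wy": 0,"wz": 0,"gripper": 0},{"dx": 0,"dy": 0,"dz": 0,"wx": 0,"wy": 0,"wz": 0,"gripper": 0},{"dx": 0,"dy": -0.35,"dz": 0,"wx": 0,"wy": 0,"wz": 0,"gripper": 0},{"dx": 0,"dy": -0.35,"dz": 0.1,"wx": 0,"wy": 0,"wz": 0,"gripper": 0},{"dx": 0,"dy": 0,"dz": 0.15,"wx": 0,"wy": 0,"wz": 0,"gripper": 0},{"dx": 0,"dy": 0,"dz": 0,"wx": 0,"wy": 0,"wz": 0,"gripper": 0}])

```text
clock: 55.25
ee_pos: [485.9, -6.7, 152.5]
orientation: [[-0.09, 0.996, -0.001], [0.996, 0.09, -0.001], [-0.001, -0.001, -1.0]]
wrist_force: [0.3, -0.7, 0.1]
grip_width: 0.7
finger_force: 0.0
```

```bash
python3 lid.py; python3 look.py l2 lid_pull; python3 go.py 487.3 -6.4 82 5.2 0
python3 - <<'E'
from h import *
# wooden pull: highest points near the expected place
TT=T_of('wrist'); im,d=get_image('wrist'); P=cloud('wrist',d,np.ones(d.shape,bool),TT)
Q=P[(P[:,2]>60)&(P[:,2]<95)&(abs(P[:,0]-487)<40)&(abs(P[:,1]+6)<50)]
print(len(Q), rect(Q) if len(Q)>5 else '', np.percentile(Q[:,2],[5,50,95]) if len(Q) else '')
E
```

```text
case_lid 0.9 x [-97. -10.  85.] y [-114.   72.  112.] z [41. 50. 57.]
shaker 0.86 x [-132.  -76.  -15.] y [-362. -328. -291.] z [ 4. 14. 81.]
55.55 [487.6  -6.  153.8] [ 0.66  0.15 -0.79  1.87  0.12  1.16 -0.08] [[-0.09, 0.996, 0.001], [0.996, 0.09, 0.0], [0.0, 0.001, -1.0]]
clock 55.65 pos [487.2  -6.1 153.5] F [-0.75  0.81 -0.35] w 0.5
shift [-0.002 -0.     0.477] turn [ 0.  0. -0.] j [ 0.66  0.15 -0.79  1.87  0.12  1.16 -0.08]
860 (array([487.9,  -1.5]), array([13. , 58.1]), 4.8) [63.51940573 81.41793423 82.65210791]
```

View pics/l2.png

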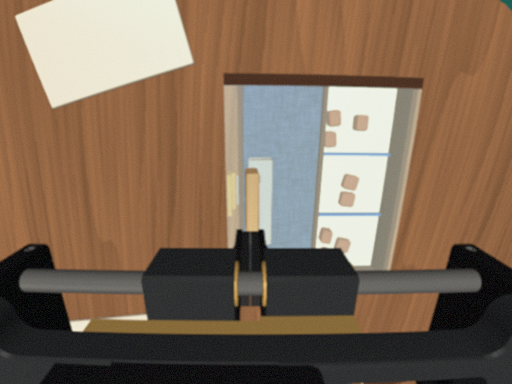

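The lid is ajar with the pull at px (252,200) and its top at z ≈ 82. The stones and harmonica are visible inside, all in place. Now I press.

Emit:
play_rows(series=[{"dx": 0,"dy": 0.005,"dz": 0.3,"wx": 0,"wy": 0,"wz": 0,"gripper": 0},{"dx": 0,"dy": 0,"dz": 0.14,"wx": 0,"wy": 0,"wz": 0,"gripper": 0},{"dx": 0,"dy": 0,"dz": 0.03,"wx": 0,"wy": 0,"wz": 0,"gripper": 0},{"dx": 0,"dy": 0,"dz": 0.03,"wx": 0,"wy": 0,"wz": 0,"gripper": 0},{"dx": 0,"dy": 0,"dz": 0.02,"wx": 0,"wy": 0,"wz": 0,"gripper": 0},{"dx": 0,"dy": 0,"dz": 0.015,"wx": 0,"wy": 0,"wz": 0,"gripper": 0},{"dx": 0,"dy": 0,"dz": 0,"wx": 0,"wy": 0,"wz": 0,"gripper": 0}])

```text
clock: 56.58
ee_pos: [488.0, -6.3, 73.3]
orientation: [[-0.09, 0.996, 0.001], [0.996, 0.09, -0.0], [-0.0, 0.001, -1.0]]
wrist_force: [-1.1, -0.2, -1.0]
grip_width: 0.3
finger_force: 0.0
```

Emit:
play_rows(series=[{"dx": 0,"dy": 0,"dz": 0.015,"wx": 0,"wy": 0,"wz": 0,"gripper": 0},{"dx": 0,"dy": 0,"dz": 0.01,"wx": 0,"wy": 0,"wz": 0,"gripper": 0},{"dx": 0,"dy": 0,"dz": 0,"wx": 0,"wy": 0,"wz": 0,"gripper": 0}])

```text
clock: 56.95
ee_pos: [488.2, -6.3, 71.9]
orientation: [[-0.09, 0.996, 0.001], [0.996, 0.09, -0.002], [-0.002, 0.001, -1.0]]
wrist_force: [-14.2, -1.0, 36.9]
grip_width: 0.2
finger_force: 18.4
```

Emit:
play_rows(newtons=20, series=[{"dx": 0,"dy": 0,"dz": -0.05,"wx": 0,"wy": 0,"wz": 0,"gripper": 0},{"dx": 0,"dy": 0,"dz": -0.15,"wx": 0,"wy": 0,"wz": 0,"gripper": 50},{"dx": 0,"dy": 0,"dz": 0,"wx": 0,"wy": 0,"wz": 0,"gripper": 50},{"dx": 0,"dy": 0,"dz": 0,"wx": 0,"wy": 0,"wz": 0,"gripper": 50},{"dx": 0,"dy": 0,"dz": 0,"wx": 0,"wy": 0,"wz": 0,"gripper": 50},{"dx": 0,"dy": 0,"dz": 0,"wx": 0,"wy": 0,"wz": 0,"gripper": 50},{"dx": 0,"dy": 0,"dz": 0.2,"wx": 0,"wy": 0,"wz": 0,"gripper": 50},{"dx": 0,"dy": 0,"dz": 0.1,"wx": 0,"wy": 0,"wz": 0,"gripper": 50},{"dx": 0,"dy": 0,"dz": 0,"wx": 0,"wy": 0,"wz": 0,"gripper": 20},{"dx": 0,"dy": 0,"dz": 0,"wx": 0,"wy": 0,"wz": 0,"gripper": 0}])

```text
clock: 58.2
ee_pos: [488.1, -6.2, 54.8]
orientation: [[-0.09, 0.996, 0.001], [0.996, 0.09, -0.0], [-0.0, 0.001, -1.0]]
wrist_force: [-0.0, -0.4, 1.0]
grip_width: 30.6
finger_force: 0.0
```

Emit:
play_rows(series=[{"dx": 0,"dy": 0,"dz": 0,"wx": 0,"wy": 0,"wz": 0,"gripper": 0},{"dx": 0,"dy": 0,"dz": 0,"wx": 0,"wy": 0,"wz": 0,"gripper": 0},{"dx": 0,"dy": 0,"dz": 0,"wx": 0,"wy": 0,"wz": 0,"gripper": 0},{"dx": 0,"dy": 0,"dz": 0,"wx": 0,"wy": 0,"wz": 0,"gripper": 0}])

```text
clock: 58.7
ee_pos: [488.1, -6.4, 54.7]
orientation: [[-0.09, 0.996, 0.001], [0.996, 0.09, -0.001], [-0.001, 0.001, -1.0]]
wrist_force: [-0.4, -0.9, 5.6]
grip_width: 12.1
finger_force: 20.0
```

Emit:
play_rows(series=[{"dx": 0,"dy": 0,"dz": -0.005,"wx": 0,"wy": 0,"wz": 0,"gripper": 0},{"dx": 0,"dy": 0,"dz": -0.005,"wx": 0,"wy": 0,"wz": 0,"gripper": 0},{"dx": 0,"dy": 0,"dz": -0.003,"wx": 0,"wy": 0,"wz": 0,"gripper": 0},{"dx": 0,"dy": 0,"dz": 0,"wx": 0,"wy": 0,"wz": 0,"gripper": 0}])

```text
clock: 59.2
ee_pos: [488.2, -6.3, 56.1]
orientation: [[-0.09, 0.996, 0.002], [0.996, 0.09, -0.0], [-0.0, 0.002, -1.0]]
wrist_force: [6.1, 0.5, -3.6]
grip_width: 12.0
finger_force: 20.0
```

Emit:
play_rows(series=[{"dx": 0,"dy": 0,"dz": -0.002,"wx": 0,"wy": 0,"wz": 0,"gripper": 0},{"dx": 0,"dy": 0,"dz": 0,"wx": 0,"wy": 0,"wz": 0,"gripper": 0}])

```text
clock: 59.45
ee_pos: [488.3, -6.3, 56.4]
orientation: [[-0.09, 0.996, 0.002], [0.996, 0.09, 0.0], [-0.0, 0.002, -1.0]]
wrist_force: [6.7, 0.0, -5.0]
grip_width: 11.7
finger_force: 20.0
```

Emit:
play_rows(series=[{"dx": 0,"dy": 0,"dz": 0,"wx": 0,"wy": 0,"wz": 0,"gripper": 0},{"dx": 0,"dy": 0,"dz": 0,"wx": 0,"wy": 0,"wz": 0,"gripper": 0}])

```text
clock: 59.7
ee_pos: [488.2, -6.3, 56.4]
orientation: [[-0.09, 0.996, 0.002], [0.996, 0.09, -0.0], [-0.0, 0.002, -1.0]]
wrist_force: [6.1, 0.0, -4.1]
grip_width: 11.7
finger_force: 20.0
```

Emit:
play_rows(series=[{"dx": 0,"dy": 0,"dz": -0.001,"wx": 0,"wy": 0,"wz": 0,"gripper": 0},{"dx": 0,"dy": 0,"dz": 0,"wx": 0,"wy": 0,"wz": 0,"gripper": 0},{"dx": 0,"dy": 0,"dz": 0,"wx": 0,"wy": 0,"wz": 0,"gripper": 0},{"dx": 0,"dy": 0,"dz": 0,"wx": 0,"wy": 0,"wz": 0,"gripper": 0},{"dx": 0,"dy": 0,"dz": 0,"wx": 0,"wy": 0,"wz": 0,"gripper": 0},{"dx": 0,"dy": 0,"dz": 0,"wx": 0,"wy": 0,"wz": 0,"gripper": 0}])

```text
clock: 60.45
ee_pos: [488.3, -6.3, 56.6]
orientation: [[-0.09, 0.996, 0.002], [0.996, 0.09, 0.0], [-0.0, 0.002, -1.0]]
wrist_force: [5.9, 0.7, -4.7]
grip_width: 12.1
finger_force: 20.1
```

Emit:
play_rows(series=[{"dx": 0,"dy": 0,"dz": 0.008,"wx": 0,"wy": 0,"wz": 0,"gripper": 0},{"dx": 0,"dy": 0,"dz": 0.01,"wx": 0,"wy": 0,"wz": 0,"gripper": 0},{"dx": 0,"dy": 0,"dz": 0,"wx": 0,"wy": 0,"wz": 0,"gripper": 0},{"dx": 0,"dy": 0,"dz": 0,"wx": 0,"wy": 0,"wz": 0,"gripper": 50},{"dx": 0,"dy": 0,"dz": 0,"wx": 0,"wy": 0,"wz": 0,"gripper": 50},{"dx": 0,"dy": 0,"dz": 0,"wx": 0,"wy": 0,"wz": 0,"gripper": 50},{"dx": 0,"dy": 0,"dz": 0,"wx": 0,"wy": 0,"wz": 0,"gripper": 50},{"dx": 0,"dy": 0,"dz": 0,"wx": 0,"wy": 0,"wz": 0,"gripper": 50}])

```text
clock: 61.45
ee_pos: [487.6, -6.3, 53.8]
orientation: [[-0.09, 0.996, 0.0], [0.996, 0.09, -0.0], [-0.0, 0.0, -1.0]]
wrist_force: [-1.1, -0.3, -1.2]
grip_width: 42.4
finger_force: 0.0
```

Emit:
play_rows(series=[{"dx": 0,"dy": 0,"dz": -0.1,"wx": 0,"wy": 0,"wz": 0,"gripper": 50},{"dx": 0,"dy": 0,"dz": -0.3,"wx": 0,"wy": 0,"wz": 0,"gripper": 50},{"dx": 0,"dy": 0,"dz": -0.4,"wx": 0,"wy": 0,"wz": 0,"gripper": 50},{"dx": 0,"dy": 0,"dz": 0,"wx": 0,"wy": 0,"wz": 0,"gripper": 50},{"dx": 0,"dy": 0,"dz": 0,"wx": 0,"wy": 0,"wz": 0,"gripper": 50}])

```text
clock: 62.08
ee_pos: [487.5, -6.4, 174.3]
orientation: [[-0.09, 0.996, 0.001], [0.996, 0.09, -0.001], [-0.001, 0.001, -1.0]]
wrist_force: [0.0, -0.2, -0.2]
grip_width: 43.7
finger_force: 0.0
```

```bash
python3 lid.py
python3 - <<'E'
from h import *
TT=T_of('wrist'); im,d=get_image('wrist'); save('end',im); P=cloud('wrist',d,np.ones(d.shape,bool),TT)
Q=P[(P[:,2]>55)&(P[:,2]<95)&(abs(P[:,0]-487)<40)&(abs(P[:,1]+6)<50)]
print(len(Q), rect(Q), np.percentile(Q[:,2],[5,50,95]))
im,d=get_image('top');TT=T_of('top')
for l in ['tuner','pick_box','mug','capo','shaker']:
    for m in masks_of('top',l)[:1]: print(l,rect(cloud('top',d,m['mask'],TT)))
E
python3 st.py end2 wrist
```

```text
case_lid 0.71 x [-99. -11.  85.] y [-115.   72.  115.] z [37. 44. 50.]
shaker 0.86 x [-130.  -77.  -14.] y [-363. -330. -293.] z [ 4. 14. 82.]
lid_pull 0.97 x [-97.  -5.  87.] y [-113.   75.  114.] z [38. 44. 50.]
679 (array([486.8,  -2.2]), array([11.6, 59.2]), 5.0) [69.65375312 71.95658231 73.17452351]
tuner (array([734.5, 239. ]), array([38., 67.]), 65.0)
pick_box (array([ 714.3, -255.4]), array([93. , 59.4]), 16.1)
capo (array([ 716.4, -255.9]), array([98.6, 67.3]), 10.9)
shaker (array([ 520.1, -330.7]), array([121.8,  51.5]), 18.4)
wrist []
```

The pull top is back at 72 mm, so the lid is fully shut, and everything else is in place.

```bash
python3 -c "
from plant import env
print(env.hand_in())"
```

```text
the job is handed in; nothing more can be done
None
```

The job is handed in (no score came back): the eight stones lie 3/2/3 over the tray fields, one moved by hand off a small stack; the harmonica is in the bay and the shaker stands on its coaster (set on the table meanwhile); the lid is caught, held a tug of about 4–5 N, and is fully shut.

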